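# Deal ribbed tiles into trays and rack the rest

### The arm

A 6-joint arm with a two-finger parallel gripper is mounted at the origin on the work surface. World frame = base frame: x ahead of the robot, y to its left, z up, the work surface at z = 0. Lengths are in m, angles in rad, forces in N, time in s.
With the tool pointing down it reaches from about 0.275 to 0.725 m from the base axis. Payload 5.6 kg.
Tool frame: the origin (TCP) lies at the very end of the fingers, on their centre line; the grasp point (between the pads) lies 19 mm behind it; z points along the fingers, y is the line along which they close (so a half turn about z gives the same grasp; the last joint's range is limited). The gripper opens to 85 mm and grips with 20 to 120 N. Pads are 22 mm wide; open, the fingers measure 114 mm over their backs; the gripper's body (76 mm by 85 mm) begins 54 mm behind the grasp point. The pads swing forward as they close: fully open they stand 13 mm farther back than shut.
Start: joints at [-0.886, 0.255, 0.108, 0, -1.424, -0.285], TCP at [0.214, -0.507, 0.231] pointing down, gripper open.
Joint ranges: [-2.95, 2.95], [-1.21, 1.97], [-1.09, 1.5], [-2.87, 1.71], [-2.94, -0.07], [-3.05, 3.05]. Speed limits (rad/s): [2.57, 2.57, 3.14, 3.14, 3.14, 3.14].

### API

Orientations are given as a unit quaternion [x, y, z, w].
In Python, from station import arm gives the robot as it stands.
- The arm moves only by the tool arm_command, never from a script. Its argument "targets" is text: rows parted by semicolons, each of 7 numbers parted by spaces: the opening, from -1 (shut) to 1 (fully open), then the shift along the tool's x, y, z in cm, then the turn, a rotation vector about the tool's x, y, z in rad. A call has 1 to 8 rows; each row shifts and turns the commanded pose from where the row before left it, along the tool's axes as they then stand; what a row does not reach is not made up. A row lasts 1/12 s, in which the tool goes at most 41.7 mm and 7.16 degrees, less where a joint would pass 70% of its speed; a pose out of reach is approached as far as the arm can. A call with a gripper value outside its range is refused whole. The fingers move at their own pace and stop on an object; "newtons" is the grip in N (left out, the last holds). Time passes only in rows, so rows that do not move let the fingers close. It gives the time, the measured TCP pose, the force, the opening and the grip force at its end, in the units of the state.
- arm.observe(): the state, without advancing time (a new reading comes with each control period).
- arm.read_camera(name): name is "scene" or "top" or "wrist"; returns a dict with "image" (480x640x3 uint8, red, green, blue), "depth" (480x640 float32, m along the optical axis (not along the pixel's ray), 0 where there is no reading), "K" (3x3 intrinsics, pixels), "k1" (the pictures are not rectified: a ray, as slopes to the right and down, at radius r is drawn at 1 + k1 r^2 times it, then the intrinsics apply), "rvec" (rotation vector, rad) and "tvec" (3), from world to camera coordinates, as OpenCV has them. Camera axes: x right, y down, z forward; pixel columns grow to the right and rows downward; lengths in m; the calibration is good to about 2 mm. A picture is of the moment at which its call begins.
- arm.finish_job(): hands the job in; it is judged then, once.
Trained networks look in a picture, given as the dict that the camera call returned (one of the last four; its "shot" number tells which), for a name from the list of things; names that differ only in an ending like _2 or _b are one class to them, and where a whole thing is asked for, a point or a joint stands for the part that bears it (a point fixed in the world has none). Each returns a list of dicts, best first, with "conf" (0 to 1); they miss things now and then, are a little off and sometimes report something else, mostly with a low value. They report only what shows in the picture. A call takes as long as a camera call. They do not tell look-alikes from the thing itself.
- arm.recognise(picture, name): "centre" ([column, row] in pixels, amid what is visible of it).
- arm.pinpoint(picture, name): "centre" ([column, row] in pixels: a listed point, or the origin of a listed thing).
The state is a dict: "time": time; "qpos": joint angles; "joint_vel": joint speeds; "tau": joint torques, N m; "eef_pos": TCP position; "tcp_rot": TCP orientation; "contact_force": force on the tool from outside, world axes, zero at the start; "moment": the same for the moment, N m; "gripper_width": finger opening in m; "grasp_force": force on a finger pad.
Only numpy, scipy, OpenCV 4.12 (cv2) and the standard library are available. Lean on these libraries where they do the work, as an engineer would, in place of code of your own. Each camera call takes 0.05 s, during which the arm holds its last target. There are 200 camera calls.

### The job

Set out the workshop kits: deal the yellow ribbed tiles into the three black trays one per tray in turn, so that no tray gets its second tile before every tray has its first, each lying flat, ribs up, in a compartment of its own, and keep dealing as long as there are enough for another full round (two per tray at most), so that all trays hold the same number. Slide the lilac sample tile and any yellow tiles left over into the wooden rack, one per bay, each fully home against the back stop. Leave the other things on the bench where they are.

Things in the scene. Friction and masses are not known exactly. Their poses are not given: they have to be found in the camera images.
- yellow1: yellow ribbed tile of rigid resin, 72 (its x) x 44 (its y) x 16 mm thick, 70 g; origin at the centre of its underside, z up through the ribbed face; the two ends are alike. The stock lies on the plywood board (6 mm thick) singly or in piles of up to three; not every tile is there every time (5 to 8 are)
- yellow2: yellow ribbed tile of rigid resin, 72 (its x) x 44 (its y) x 16 mm thick, 70 g; origin at the centre of its underside, z up through the ribbed face; the two ends are alike. The stock lies on the plywood board (6 mm thick) singly or in piles of up to three; not every tile is there every time (5 to 8 are)
- yellow3: yellow ribbed tile of rigid resin, 72 (its x) x 44 (its y) x 16 mm thick, 70 g; origin at the centre of its underside, z up through the ribbed face; the two ends are alike. The stock lies on the plywood board (6 mm thick) singly or in piles of up to three; not every tile is there every time (5 to 8 are)
- yellow4: yellow ribbed tile of rigid resin, 72 (its x) x 44 (its y) x 16 mm thick, 70 g; origin at the centre of its underside, z up through the ribbed face; the two ends are alike. The stock lies on the plywood board (6 mm thick) singly or in piles of up to three; not every tile is there every time (5 to 8 are)
- yellow5: yellow ribbed tile of rigid resin, 72 (its x) x 44 (its y) x 16 mm thick, 70 g; origin at the centre of its underside, z up through the ribbed face; the two ends are alike. The stock lies on the plywood board (6 mm thick) singly or in piles of up to three; not every tile is there every time (5 to 8 are)
- yellow6: yellow ribbed tile of rigid resin, 72 (its x) x 44 (its y) x 16 mm thick, 70 g; origin at the centre of its underside, z up through the ribbed face; the two ends are alike. The stock lies on the plywood board (6 mm thick) singly or in piles of up to three; not every tile is there every time (5 to 8 are)
- yellow7: yellow ribbed tile of rigid resin, 72 (its x) x 44 (its y) x 16 mm thick, 70 g; origin at the centre of its underside, z up through the ribbed face; the two ends are alike. The stock lies on the plywood board (6 mm thick) singly or in piles of up to three; not every tile is there every time (5 to 8 are)
- yellow8: yellow ribbed tile of rigid resin, 72 (its x) x 44 (its y) x 16 mm thick, 70 g; origin at the centre of its underside, z up through the ribbed face; the two ends are alike. The stock lies on the plywood board (6 mm thick) singly or in piles of up to three; not every tile is there every time (5 to 8 are)
- lilac: the pale lilac sample tile, same shape and size as the yellow ones, origin at the centre of its underside; starts flat on the bench by itself
- tray1_near (a point): centre of the floor of the near compartment of black enamel tray 1. Tray fixed to the bench, 180 (x) x 64 (y) mm, floor 3 mm thick, rim and divider 4 mm thick, 9 mm high above the bench; the divider across its middle makes two compartments 88 mm apart, each 84 x 56 mm inside. Point 3 mm above the bench, x along the tray's length away from the robot
- tray1_far (a point): centre of the floor of the far compartment of black enamel tray 1. Tray fixed to the bench, 180 (x) x 64 (y) mm, floor 3 mm thick, rim and divider 4 mm thick, 9 mm high above the bench; the divider across its middle makes two compartments 88 mm apart, each 84 x 56 mm inside. Point 3 mm above the bench, x along the tray's length away from the robot
- tray2_near (a point): centre of the floor of the near compartment of black enamel tray 2. Tray fixed to the bench, 180 (x) x 64 (y) mm, floor 3 mm thick, rim and divider 4 mm thick, 9 mm high above the bench; the divider across its middle makes two compartments 88 mm apart, each 84 x 56 mm inside. Point 3 mm above the bench, x along the tray's length away from the robot
- tray2_far (a point): centre of the floor of the far compartment of black enamel tray 2. Tray fixed to the bench, 180 (x) x 64 (y) mm, floor 3 mm thick, rim and divider 4 mm thick, 9 mm high above the bench; the divider across its middle makes two compartments 88 mm apart, each 84 x 56 mm inside. Point 3 mm above the bench, x along the tray's length away from the robot
- tray3_near (a point): centre of the floor of the near compartment of black enamel tray 3. Tray fixed to the bench, 180 (x) x 64 (y) mm, floor 3 mm thick, rim and divider 4 mm thick, 9 mm high above the bench; the divider across its middle makes two compartments 88 mm apart, each 84 x 56 mm inside. Point 3 mm above the bench, x along the tray's length away from the robot
- tray3_far (a point): centre of the floor of the far compartment of black enamel tray 3. Tray fixed to the bench, 180 (x) x 64 (y) mm, floor 3 mm thick, rim and divider 4 mm thick, 9 mm high above the bench; the divider across its middle makes two compartments 88 mm apart, each 84 x 56 mm inside. Point 3 mm above the bench, x along the tray's length away from the robot
- rack: dark wooden rack fixed to the bench: three bays side by side, open at the front (-x). Base 168 mm wide, 10 mm high; origin on the bench under the middle of the line of bay mouths; in front of the mouths the base is an open sill 60 mm long without side walls; behind them the bays run 60 mm deep (+x) to a solid back stop. Overall height 36 mm
- bay1 (a point): where a tile's underside centre lies when fully home in bay 1: 24 mm behind the mouth, 10 mm above the bench; axes as the rack's, +x is the way in. Bays are 48 mm wide, 20 mm high inside, 54 mm apart, dividers 6 mm thick with pointed noses; lips 6 mm thick reach 7 mm in over both long edges, open above between. A tile goes in lengthways and when home sticks out 12 mm
- bay2 (a point): where a tile's underside centre lies when fully home in bay 2: 24 mm behind the mouth, 10 mm above the bench; axes as the rack's, +x is the way in. Bays are 48 mm wide, 20 mm high inside, 54 mm apart, dividers 6 mm thick with pointed noses; lips 6 mm thick reach 7 mm in over both long edges, open above between. A tile goes in lengthways and when home sticks out 12 mm
- bay3 (a point): where a tile's underside centre lies when fully home in bay 3: 24 mm behind the mouth, 10 mm above the bench; axes as the rack's, +x is the way in. Bays are 48 mm wide, 20 mm high inside, 54 mm apart, dividers 6 mm thick with pointed noses; lips 6 mm thick reach 7 mm in over both long edges, open above between. A tile goes in lengthways and when home sticks out 12 mm
- hammer: bystander: hammer lying on the bench beyond the trays; leave it alone
- weight1: bystander: steel weight, 48 mm across, 35 mm high, behind the left end of the work area; leave it alone
- weight2: bystander: steel weight, 48 mm across, 35 mm high, behind the right end of the work area; leave it alone
Mind the look-alikes: they are no part of the job. Leave any purple look-alike of the yellow3 alone.

How it is judged:
On the way:
1. the first round is complete: every tray holds exactly one yellow tile, flat in one of its two compartments ((distance between any of yellow1, yellow2, yellow3, yellow4, yellow5, yellow6, yellow7, yellow8 and tray1_near below 0.015 m or distance between any of yellow1, yellow2, yellow3, yellow4, yellow5, yellow6, yellow7, yellow8 and tray1_far below 0.015 m) and (distance between any of yellow1, yellow2, yellow3, yellow4, yellow5, yellow6, yellow7, yellow8 and tray2_near below 0.015 m or distance between any of yellow1, yellow2, yellow3, yellow4, yellow5, yellow6, yellow7, yellow8 and tray2_far below 0.015 m) and (distance between any of yellow1, yellow2, yellow3, yellow4, yellow5, yellow6, yellow7, yellow8 and tray3_near below 0.015 m or distance between any of yellow1, yellow2, yellow3, yellow4, yellow5, yellow6, yellow7, yellow8 and tray3_far below 0.015 m) and (not (distance between any of yellow1, yellow2, yellow3, yellow4, yellow5, yellow6, yellow7, yellow8 and tray1_near below 0.015 m) or not (distance between any of yellow1, yellow2, yellow3, yellow4, yellow5, yellow6, yellow7, yellow8 and tray1_far below 0.015 m)) and (not (distance between any of yellow1, yellow2, yellow3, yellow4, yellow5, yellow6, yellow7, yellow8 and tray2_near below 0.015 m) or not (distance between any of yellow1, yellow2, yellow3, yellow4, yellow5, yellow6, yellow7, yellow8 and tray2_far below 0.015 m)) and (not (distance between any of yellow1, yellow2, yellow3, yellow4, yellow5, yellow6, yellow7, yellow8 and tray3_near below 0.015 m) or not (distance between any of yellow1, yellow2, yellow3, yellow4, yellow5, yellow6, yellow7, yellow8 and tray3_far below 0.015 m))), for 0.2 s.
At the end, for the whole second after the job is handed in: All three trays hold the same number of yellow tiles (one each if 5 tiles were there, two each if 6 to 8), each flat and ribs up in its own compartment (within 15 mm of its centre); the lilac tile and every left-over yellow tile is in a rack bay, within 7 mm of fully home; all at rest ((distance between any of yellow1, yellow2, yellow3, yellow4, yellow5, yellow6, yellow7, yellow8 and tray1_near below 0.015 m or distance between any of yellow1, yellow2, yellow3, yellow4, yellow5, yellow6, yellow7, yellow8 and tray1_far below 0.015 m) and (distance between any of yellow1, yellow2, yellow3, yellow4, yellow5, yellow6, yellow7, yellow8 and tray2_near below 0.015 m or distance between any of yellow1, yellow2, yellow3, yellow4, yellow5, yellow6, yellow7, yellow8 and tray2_far below 0.015 m) and (distance between any of yellow1, yellow2, yellow3, yellow4, yellow5, yellow6, yellow7, yellow8 and tray3_near below 0.015 m or distance between any of yellow1, yellow2, yellow3, yellow4, yellow5, yellow6, yellow7, yellow8 and tray3_far below 0.015 m) and (not (distance between any of yellow1, yellow2, yellow3, yellow4, yellow5, yellow6, yellow7, yellow8 and tray1_near below 0.015 m) or not (distance between any of yellow1, yellow2, yellow3, yellow4, yellow5, yellow6, yellow7, yellow8 and tray1_far below 0.015 m) or distance between any of yellow1, yellow2, yellow3, yellow4, yellow5, yellow6, yellow7, yellow8 and tray2_near below 0.015 m) and (not (distance between any of yellow1, yellow2, yellow3, yellow4, yellow5, yellow6, yellow7, yellow8 and tray1_near below 0.015 m) or not (distance between any of yellow1, yellow2, yellow3, yellow4, yellow5, yellow6, yellow7, yellow8 and tray1_far below 0.015 m) or distance between any of yellow1, yellow2, yellow3, yellow4, yellow5, yellow6, yellow7, yellow8 and tray2_far below 0.015 m) and (not (distance between any of yellow1, yellow2, yellow3, yellow4, yellow5, yellow6, yellow7, yellow8 and tray1_near below 0.015 m) or not (distance between any of yellow1, yellow2, yellow3, yellow4, yellow5, yellow6, yellow7, yellow8 and tray1_far below 0.015 m) or distance between any of yellow1, yellow2, yellow3, yellow4, yellow5, yellow6, yellow7, yellow8 and tray3_near below 0.015 m) and (not (distance between any of yellow1, yellow2, yellow3, yellow4, yellow5, yellow6, yellow7, yellow8 and tray1_near below 0.015 m) or not (distance between any of yellow1, yellow2, yellow3, yellow4, yellow5, yellow6, yellow7, yellow8 and tray1_far below 0.015 m) or distance between any of yellow1, yellow2, yellow3, yellow4, yellow5, yellow6, yellow7, yellow8 and tray3_far below 0.015 m) and (not (distance between any of yellow1, yellow2, yellow3, yellow4, yellow5, yellow6, yellow7, yellow8 and tray2_near below 0.015 m) or not (distance between any of yellow1, yellow2, yellow3, yellow4, yellow5, yellow6, yellow7, yellow8 and tray2_far below 0.015 m) or distance between any of yellow1, yellow2, yellow3, yellow4, yellow5, yellow6, yellow7, yellow8 and tray1_near below 0.015 m) and (not (distance between any of yellow1, yellow2, yellow3, yellow4, yellow5, yellow6, yellow7, yellow8 and tray2_near below 0.015 m) or not (distance between any of yellow1, yellow2, yellow3, yellow4, yellow5, yellow6, yellow7, yellow8 and tray2_far below 0.015 m) or distance between any of yellow1, yellow2, yellow3, yellow4, yellow5, yellow6, yellow7, yellow8 and tray1_far below 0.015 m) and (not (distance between any of yellow1, yellow2, yellow3, yellow4, yellow5, yellow6, yellow7, yellow8 and tray2_near below 0.015 m) or not (distance between any of yellow1, yellow2, yellow3, yellow4, yellow5, yellow6, yellow7, yellow8 and tray2_far below 0.015 m) or distance between any of yellow1, yellow2, yellow3, yellow4, yellow5, yellow6, yellow7, yellow8 and tray3_near below 0.015 m) and (not (distance between any of yellow1, yellow2, yellow3, yellow4, yellow5, yellow6, yellow7, yellow8 and tray2_near below 0.015 m) or not (distance between any of yellow1, yellow2, yellow3, yellow4, yellow5, yellow6, yellow7, yellow8 and tray2_far below 0.015 m) or distance between any of yellow1, yellow2, yellow3, yellow4, yellow5, yellow6, yellow7, yellow8 and tray3_far below 0.015 m) and (not (distance between any of yellow1, yellow2, yellow3, yellow4, yellow5, yellow6, yellow7, yellow8 and tray3_near below 0.015 m) or not (distance between any of yellow1, yellow2, yellow3, yellow4, yellow5, yellow6, yellow7, yellow8 and tray3_far below 0.015 m) or distance between any of yellow1, yellow2, yellow3, yellow4, yellow5, yellow6, yellow7, yellow8 and tray1_near below 0.015 m) and (not (distance between any of yellow1, yellow2, yellow3, yellow4, yellow5, yellow6, yellow7, yellow8 and tray3_near below 0.015 m) or not (distance between any of yellow1, yellow2, yellow3, yellow4, yellow5, yellow6, yellow7, yellow8 and tray3_far below 0.015 m) or distance between any of yellow1, yellow2, yellow3, yellow4, yellow5, yellow6, yellow7, yellow8 and tray1_far below 0.015 m) and (not (distance between any of yellow1, yellow2, yellow3, yellow4, yellow5, yellow6, yellow7, yellow8 and tray3_near below 0.015 m) or not (distance between any of yellow1, yellow2, yellow3, yellow4, yellow5, yellow6, yellow7, yellow8 and tray3_far below 0.015 m) or distance between any of yellow1, yellow2, yellow3, yellow4, yellow5, yellow6, yellow7, yellow8 and tray2_near below 0.015 m) and (not (distance between any of yellow1, yellow2, yellow3, yellow4, yellow5, yellow6, yellow7, yellow8 and tray3_near below 0.015 m) or not (distance between any of yellow1, yellow2, yellow3, yellow4, yellow5, yellow6, yellow7, yellow8 and tray3_far below 0.015 m) or distance between any of yellow1, yellow2, yellow3, yellow4, yellow5, yellow6, yellow7, yellow8 and tray2_far below 0.015 m) and (distance between yellow1 and tray1_near below 0.015 m or distance between yellow1 and tray1_far below 0.015 m or distance between yellow1 and tray2_near below 0.015 m or distance between yellow1 and tray2_far below 0.015 m or distance between yellow1 and tray3_near below 0.015 m or distance between yellow1 and tray3_far below 0.015 m or distance between yellow1 and bay1 below 0.007 m or distance between yellow1 and bay2 below 0.007 m or distance between yellow1 and bay3 below 0.007 m) and (distance between yellow2 and tray1_near below 0.015 m or distance between yellow2 and tray1_far below 0.015 m or distance between yellow2 and tray2_near below 0.015 m or distance between yellow2 and tray2_far below 0.015 m or distance between yellow2 and tray3_near below 0.015 m or distance between yellow2 and tray3_far below 0.015 m or distance between yellow2 and bay1 below 0.007 m or distance between yellow2 and bay2 below 0.007 m or distance between yellow2 and bay3 below 0.007 m) and (distance between yellow3 and tray1_near below 0.015 m or distance between yellow3 and tray1_far below 0.015 m or distance between yellow3 and tray2_near below 0.015 m or distance between yellow3 and tray2_far below 0.015 m or distance between yellow3 and tray3_near below 0.015 m or distance between yellow3 and tray3_far below 0.015 m or distance between yellow3 and bay1 below 0.007 m or distance between yellow3 and bay2 below 0.007 m or distance between yellow3 and bay3 below 0.007 m) and (distance between yellow4 and tray1_near below 0.015 m or distance between yellow4 and tray1_far below 0.015 m or distance between yellow4 and tray2_near below 0.015 m or distance between yellow4 and tray2_far below 0.015 m or distance between yellow4 and tray3_near below 0.015 m or distance between yellow4 and tray3_far below 0.015 m or distance between yellow4 and bay1 below 0.007 m or distance between yellow4 and bay2 below 0.007 m or distance between yellow4 and bay3 below 0.007 m) and (distance between yellow5 and tray1_near below 0.015 m or distance between yellow5 and tray1_far below 0.015 m or distance between yellow5 and tray2_near below 0.015 m or distance between yellow5 and tray2_far below 0.015 m or distance between yellow5 and tray3_near below 0.015 m or distance between yellow5 and tray3_far below 0.015 m or distance between yellow5 and bay1 below 0.007 m or distance between yellow5 and bay2 below 0.007 m or distance between yellow5 and bay3 below 0.007 m) and (distance between yellow6 and tray1_near below 0.015 m or distance between yellow6 and tray1_far below 0.015 m or distance between yellow6 and tray2_near below 0.015 m or distance between yellow6 and tray2_far below 0.015 m or distance between yellow6 and tray3_near below 0.015 m or distance between yellow6 and tray3_far below 0.015 m or distance between yellow6 and bay1 below 0.007 m or distance between yellow6 and bay2 below 0.007 m or distance between yellow6 and bay3 below 0.007 m) and (distance between yellow7 and tray1_near below 0.015 m or distance between yellow7 and tray1_far below 0.015 m or distance between yellow7 and tray2_near below 0.015 m or distance between yellow7 and tray2_far below 0.015 m or distance between yellow7 and tray3_near below 0.015 m or distance between yellow7 and tray3_far below 0.015 m or distance between yellow7 and bay1 below 0.007 m or distance between yellow7 and bay2 below 0.007 m or distance between yellow7 and bay3 below 0.007 m) and (distance between yellow8 and tray1_near below 0.015 m or distance between yellow8 and tray1_far below 0.015 m or distance between yellow8 and tray2_near below 0.015 m or distance between yellow8 and tray2_far below 0.015 m or distance between yellow8 and tray3_near below 0.015 m or distance between yellow8 and tray3_far below 0.015 m or distance between yellow8 and bay1 below 0.007 m or distance between yellow8 and bay2 below 0.007 m or distance between yellow8 and bay3 below 0.007 m) and (distance between lilac and bay1 below 0.007 m or distance between lilac and bay2 below 0.007 m or distance between lilac and bay3 below 0.007 m) and angle between each of yellow1, yellow2, yellow3, yellow4, yellow5, yellow6, yellow7, yellow8, lilac's own z axis and vertical below 0.08 rad and linear speed of each of yellow1, yellow2, yellow3, yellow4, yellow5, yellow6, yellow7, yellow8, lilac below 0.02 m/s); the robot touches nothing.
It fails at once if one of the bystanders (the hammer or a steel weight) is pushed more than 30 mm (distance of any of hammer, weight1, weight2 from where it was at the start of the episode above 0.03 m).
Of yellow3, yellow8, yellow6, yellow7 only 1 to 4 are there at a start; the rules pass over those that are not, and their reading is None.
At some moment in a run one of yellow6, yellow7, lilac may be knocked a few centimetres aside while the robot is not near it.
Once in a run the grip may slacken for a moment while it holds something.
It also fails if it takes over 210 s, if anything falls off the work surface, if the arm or the gripper's body presses on something with over 40 N, if the wrist force passes 120 N, or if a joint passes its speed limit or range.

## Working session

There is one attempt and no reset: what is moved stays moved. The work goes in short steps, Python scripts to look and compute and a tool call to move; the robot and the scene stay as the last step left them, time stands still between calls to the robot, and variables do not carry over. Pictures are saved under pics/ and viewed, at most 16 in all, crops included, and the job is handed in when it is done.

Besides the shell and the picture viewer there is one more tool, called after "Request:" in YAML: its name, and indented under it one key for each argument. arm_command: Moves the arm, as the interface text tells. Its arguments: {"type":"object","properties":{"targets":{"type":"string"},"newtons":{"type":"number"}},"required":["targets"]}

```bash
ls; mkdir -p pics; cat > h.py <<'E'
import numpy as np, cv2
from scipy.spatial.transform import Rotation as R
from station import arm
def ray(p,c,r):
    # undistorted world ray
    K=p["K"]; x=(np.array([c,r])-K[:2,2])/np.array([K[0,0],K[1,1]]); u=x.copy()
    for _ in range(10): u=x/(1+p["k1"]*(u@u))
    M=R.from_rotvec(np.ravel(p["rvec"])).as_matrix(); t=np.ravel(p["tvec"])
    return -M.T@t, M.T@np.array([u[0],u[1],1.])
def at_z(p,c,r,z):
    o,d=ray(p,c,r); return o+d*(z-o[2])/d[2]
def by_depth(p,c,r):
    o,d=ray(p,c,r); return o+d*p["depth"][int(round(r)),int(round(c))]
def proj(p,X):
    M=R.from_rotvec(np.ravel(p["rvec"])).as_matrix(); q=M@np.asarray(X)+np.ravel(p["tvec"])
    u=q[:2]/q[2]; u=u*(1+p["k1"]*(u@u)); return p["K"][:2,:2]@u+p["K"][:2,2]
def cloud(p):
    K=p["K"]; h,w=p["depth"].shape; c,r=np.meshgrid(np.arange(w),np.arange(h))
    x=np.stack([(c-K[0,2])/K[0,0],(r-K[1,2])/K[1,1]],-1); u=x.copy()
    for _ in range(6): u=x/(1+p["k1"]*(u**2).sum(-1,keepdims=True))
    d=p["depth"][...,None]; P=np.concatenate([u*d,d],-1)
    M=R.from_rotvec(np.ravel(p["rvec"])).as_matrix(); return (P-np.ravel(p["tvec"]))@M
def save(p,n,crop=None,s=1):
    im=p["image"][...,::-1]
    if crop: a,b,c,d=crop; im=im[b:d,a:c]
    cv2.imwrite("pics/"+n+".png",cv2.resize(im,None,fx=s,fy=s,interpolation=cv2.INTER_CUBIC))
E
python3 - <<'E'
from h import *
np.set_printoptions(precision=4,suppress=True)
s=arm.observe(); print(s)
for n in("scene","top"):
    p=arm.read_camera(n); save(p,n)
    print(n,ray(p,320,240),p["K"][0,0],p["k1"])
    for k in("yellow1","lilac","tray1_near","bay1","rack","hammer","weight1"):
        f=arm.pinpoint
        print(k,[(np.round(d["centre"]).tolist(),round(d["conf"],2)) for d in f(p,k)])
E
```

```text
pics
{'time': 0.0, 'qpos': array([-0.8864,  0.2557,  0.107 , -0.0004, -1.4239, -0.2846]), 'joint_vel': array([ 0.0004, -0.0004, -0.0018,  0.0005, -0.0015,  0.0004]), 'tau': array([  0.0011, -38.6631,  23.7946,   5.365 ,  -0.006 ,   0.    ]), 'eef_pos': array([ 0.2139, -0.5062,  0.2304]), 'tcp_rot': array([-0.1985,  0.9801,  0.0009, -0.0002]), 'contact_force': array([ 0.2954, -0.1491, -0.0839]), 'moment': array([ 0.0091, -0.1041,  0.0198]), 'grasp_force': 0.0, 'gripper_width': 0.08568489437912416}
scene (array([1.2175, 0.5241, 0.6377]), array([-0.6475, -0.5198, -0.5574])) 483.95667307090275 -0.02491609205405583
yellow1 [([424.0, 296.0], 0.88), ([483.0, 289.0], 0.84), ([442.0, 288.0], 0.8), ([423.0, 313.0], 0.73), ([470.0, 332.0], 0.71), ([478.0, 301.0], 0.7), ([423.0, 302.0], 0.7), ([483.0, 292.0], 0.69), ([521.0, 278.0], 0.64)]
lilac [([364.0, 243.0], 0.85)]
tray1_near [([283.0, 245.0], 0.96)]
bay1 [([224.0, 213.0], 0.8), ([238.0, 218.0], 0.73), ([257.0, 226.0], 0.64)]
rack [([243.0, 212.0], 0.78)]
hammer [([188.0, 290.0], 0.62), ([206.0, 268.0], 0.52)]
weight1 [([363.0, 352.0], 0.84), ([206.0, 267.0], 0.77)]
top (array([ 0.3378, -0.0195,  1.0343]), array([ 0.2406,  0.0125, -0.9706])) 519.5391475964667 0.0018789881974101616
yellow1 [([192.0, 293.0], 0.89), ([153.0, 251.0], 0.88), ([125.0, 359.0], 0.88), ([145.0, 293.0], 0.76), ([151.0, 293.0], 0.55), ([151.0, 298.0], 0.51), ([194.0, 250.0], 0.41)]
lilac [([297.0, 319.0], 0.56), ([145.0, 292.0], 0.4), ([258.0, 217.0], 0.3)]
tray1_near [([378.0, 262.0], 0.96)]
bay1 [([487.0, 279.0], 0.9), ([462.0, 279.0], 0.83), ([433.0, 277.0], 0.81), ([196.0, 248.0], 0.56)]
rack [([459.0, 294.0], 0.62), ([261.0, 220.0], 0.3)]
hammer [([404.0, 155.0], 0.56)]
weight1 [([226.0, 181.0], 0.83)]
```

View pics/scene.png

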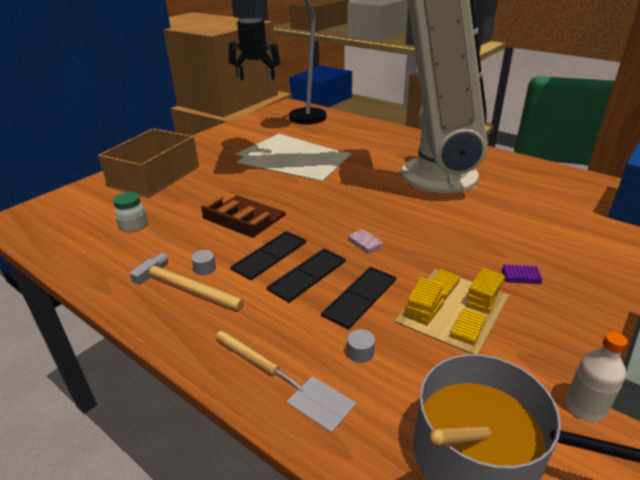

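View pics/top.png

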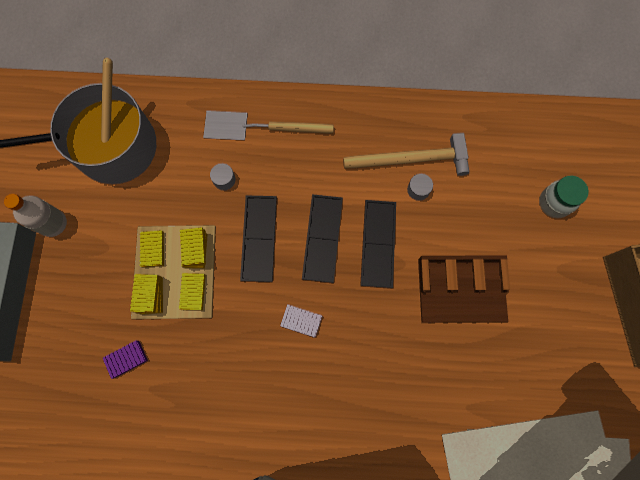

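The top view has four yellow piles on the board, at about (151,247), (193,246), (146,293) and (192,293). The lilac tile is at (301,320), and the purple look-alike at (125,359) must be left alone. The trays are at x≈259, 322 and 378, the rack at (463,290), and the weights at (222,176) and (421,187). The hammer runs from (345,162) to (465,150).

```bash
cat >> h.py <<'E'
YEL=((22,120,90),(36,255,255)); LIL=((125,15,140),(165,110,255)); PUR=((125,120,40),(165,255,255))
def tiles(p,col,zmin=0.008,amin=60):
    """tile tops: clusters of coloured pixels, split by height plateau; rect fit in world xy"""
    hsv=cv2.cvtColor(p["image"],cv2.COLOR_RGB2HSV); P=cloud(p)
    m=cv2.inRange(hsv,*[np.array(c) for c in col])&np.uint8(255*((p["depth"]>0)&(P[...,2]>zmin)))
    m=cv2.morphologyEx(m,cv2.MORPH_CLOSE,np.ones((3,3)))
    n,l,st,_=cv2.connectedComponentsWithStats(m); out=[]
    for i in range(1,n):
        if st[i,4]<amin: continue
        Q=P[(l==i)&(p["depth"]>0)]; zt=np.percentile(Q[:,2],90)
        T=Q[Q[:,2]>zt-0.007]
        (c,(a,b),g)=cv2.minAreaRect((T[:,:2]*1000).astype(np.float32))
        if a<b: a,b,g=b,a,g+90
        g=(g+90)%180-90
        out.append(dict(c=np.array(c)/1000,z=float(np.median(T[:,2])),zt=zt,size=(round(a),round(b)),ang=round(g,1),px=st[i,:2].tolist(),n=len(T)))
    return out
def show(L):
    for t in L: print("xy",np.round(t["c"]*1000,1),"z",round(t["z"]*1000,1),round(t["zt"]*1000,1),"size",t["size"],"ang",t["ang"],"px",t["px"],t["n"])
E
python3 - <<'E'
from h import *
np.set_printoptions(precision=4,suppress=True)
T=arm.read_camera("top");S=arm.read_camera("scene")
for p in(T,S):
    for c in(YEL,LIL,PUR): print(c); show(tiles(p,c))
P=cloud(T); print("bench z",np.median(P[340:400,200:260,2]),"board",np.median(P[225:315,170:174,2]),"tray floor",np.median(P[210:230,255:265,2]))
for k in("tray1_near","tray1_far","tray2_near","tray2_far","tray3_near","tray3_far","bay1","bay2","bay3","rack"):
    o=[(np.round(at_z(T,*d["centre"],.01 if k[0] in"br" else .003)*1000,1)[:2].tolist(),round(d["conf"],2)) for d in arm.pinpoint(T,k) if d["conf"]>.45]
    o2=[(np.round(at_z(S,*d["centre"],.01 if k[0] in"br" else .003)*1000,1)[:2].tolist(),round(d["conf"],2)) for d in arm.pinpoint(S,k) if d["conf"]>.45]
    print(k,o,o2)
# dark tray masks
hsv=cv2.cvtColor(T["image"],cv2.COLOR_RGB2HSV); m=np.uint8(255*(hsv[...,2]<70)); m[:185]=0;m[300:]=0;m[:,:230]=0;m[:,405:]=0
n,l,st,_=cv2.connectedComponentsWithStats(cv2.morphologyEx(m,cv2.MORPH_CLOSE,np.ones((5,5))))
for i in range(1,n):
    if st[i,4]>1000:
        r,c=np.nonzero(l==i); X=np.array([at_z(T,a,b,.007)[:2]*1000 for a,b in zip(c[::3],r[::3])],np.float32); print("tray rect",cv2.minAreaRect(X))
E
```

```text
((22, 120, 90), (36, 255, 255))
xy [556.1 242.1] z 51.9 54.4 size (72, 45) ang 9.1 px [180, 228] 796
xy [554.3 331.9] z 19.9 22.9 size (73, 44) ang 8.0 px [140, 230] 741
xy [472.7 240.6] z 19.9 22.5 size (72, 45) ang 2.7 px [179, 273] 805
xy [460.2 322.8] z 52.0 54.3 size (72, 45) ang 0.8 px [130, 274] 845
((125, 15, 140), (165, 110, 255))
xy [427.3  22.5] z 14.0 16.8 size (70, 43) ang 75.0 px [281, 305] 759
((125, 120, 40), (165, 255, 255))
xy [336.1 355.7] z 13.9 16.8 size (72, 45) ang -58.4 px [103, 341] 865
((22, 120, 90), (36, 255, 255))
xy [557.6 243.7] z 53.7 54.9 size (74, 44) ang 9.9 px [409, 270] 602
xy [462.6 324.1] z 53.7 55.3 size (70, 42) ang 1.0 px [470, 270] 519
xy [555.5 333. ] z 21.7 23.4 size (72, 43) ang 7.6 px [452, 308] 663
((125, 15, 140), (165, 110, 255))
((125, 120, 40), (165, 255, 255))
xy [338.  356.6] z 15.2 17.1 size (71, 47) ang -57.5 px [503, 264] 505
bench z -0.0011119390037827332 board 0.004672503698579512 tray floor 0.0027845860890505546
tray1_near [([551.4, -130.1], 0.58)] [([552.9, -129.7], 0.62)]
tray1_far [([643.9, -125.7], 0.8)] [([643.4, -130.3
[... 455 characters left out ...]
96), ([525.1, -294.8], 0.93), ([528.9, -345.2], 0.74)] [([520.4, -303.2], 0.85), ([536.5, -335.5], 0.8), ([531.2, -232.8], 0.66)]
bay3 [([525.0, -232.8], 0.96), ([525.1, -294.8], 0.93), ([528.9, -345.2], 0.74)] [([520.4, -303.2], 0.85), ([536.5, -335.5], 0.8), ([531.2, -232.8], 0.66)]
rack [([505.4, -290.6], 0.7), ([432.2, 30.1], 0.59)] [([505.2, -289.9], 0.96)]
tray rect ((597.9080810546875, -11.366310119628906), (64.82563018798828, 181.23971557617188), 86.76386260986328)
tray rect ((590.5125732421875, 118.17706298828125), (180.4259490966797, 66.11322784423828), 1.5671052932739258)
tray rect ((593.3784790039062, -125.29566955566406), (64.9135971069336, 180.4667205810547), 89.06159973144531)
```

Yellow candidates in the top view are the four piles above. The ones that could be mistaken for them are purple (125,359) and lilac (301,320). From the heights, the piles hold 3+1+1+3 = 8 tiles. I'll check that in a close crop, then align the tool.

```bash
python3 - <<'E'
from h import *
p=arm.read_camera("scene"); save(p,"crop1",(340,220,560,360),3.5)
E
```

```text
(no output)
```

View pics/crop1.png

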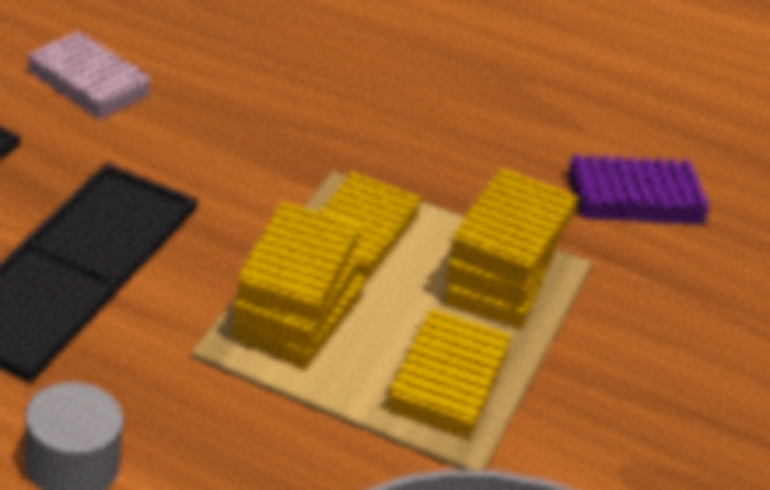

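Request:
arm_command:
  targets: "0.4 0 0 0 0 0 0.1;0.4 0 0 0 0 0 0.1;0.4 0 0 0 0 0 0.1;0.4 0 0 0 0 0 0.1;0.4 -1.7 3.7 0 0 0 0;0.4 -1.7 3.7 0 0 0 0;0.4 -1.7 3.7 0 0 0 0;0.4 -1.7 3.7 0 0 0 0"
  newtons: 60

```text
time: 2.62
eef_pos: [0.2823, -0.3572, 0.2312]
tcp_rot: [0.001, 1.0, -0.0, 0.0]
contact_force: [1.2, 0.5, -0.1]
gripper_width: 0.0597
grasp_force: 0.0
```

The crop shows two piles of three tiles and two singles, all yellow, eight in all. The purple and lilac tiles lie apart from them. So two go in each tray, and the lilac and two yellows go in the rack.

Request:
arm_command:
  targets: "0.4 -1.7 3.75 0.5 0 0 0;0.4 -1.7 3.75 0.5 0 0 0;0.4 -1.7 3.75 0.5 0 0 0;0.4 -1.7 3.75 0.5 0 0 0;0.4 -1.7 3.75 0.5 0 0 0;0.4 -1.7 3.75 0.5 0 0 0;0.4 -1.7 3.75 0.5 0 0 0;0.4 -1.7 3.75 0.5 0 0 0"

```text
time: 3.28
eef_pos: [0.4186, -0.0565, 0.1915]
tcp_rot: [-0.0, 1.0, 0.0, 0.001]
contact_force: [1.6, -1.1, 0.5]
gripper_width: 0.0597
grasp_force: 0.0
```

Request:
arm_command:
  targets: "0.4 -1.7 3.75 0.5 0 0 0;0.4 -1.7 3.75 0.5 0 0 0;0.4 -1.7 3.75 0.5 0 0 0;0.4 -1.7 3.75 0.5 0 0 0;0.4 -1.7 3.75 0.5 0 0 0;0.4 -1.7 3.75 0.5 0 0 0;0.4 -1.7 3.75 0.5 0 0 0;0.4 -1.7 3.75 0.5 0 0 0"

```text
time: 3.95
eef_pos: [0.5548, 0.2433, 0.151]
tcp_rot: [-0.0, 1.0, 0.0, 0.0]
contact_force: [1.2, -0.7, 0.6]
gripper_width: 0.0599
grasp_force: 0.0
```

```bash
python3 - <<'E'
from h import *
np.set_printoptions(precision=4,suppress=True)
p=arm.read_camera("wrist"); save(p,"w1"); o,d=ray(p,320,240); print(o,d,arm.observe()["eef_pos"])
show(tiles(p,YEL))
print("tcp px",proj(p,arm.observe()["eef_pos"]))
E
```

```text
[0.4705 0.244  0.2934] [ 0.3369  0.0009 -0.9416] [0.5566 0.2488 0.148 ]
xy [461.  324.6] z 52.8 54.3 size (72, 45) ang 1.1 px [391, 46] 7469
xy [473.5 242.4] z 20.9 22.5 size (71, 43) ang 1.9 px [287, 72] 5469
xy [554.9 334. ] z 20.9 22.3 size (73, 45) ang 7.7 px [397, 179] 4393
xy [556.9 243.5] z 53.0 54.3 size (73, 44) ang 9.7 px [282, 183] 5108
xy [766.8 -81.9] z 24.4 25.7 size (73, 18) ang -82.9 px [0, 403] 470
xy [717.2 142. ] z 19.0 20.0 size (313, 54) ang -28.2 px [148, 457] 302
tcp px [329.4756 306.45  ]
```

View pics/w1.png

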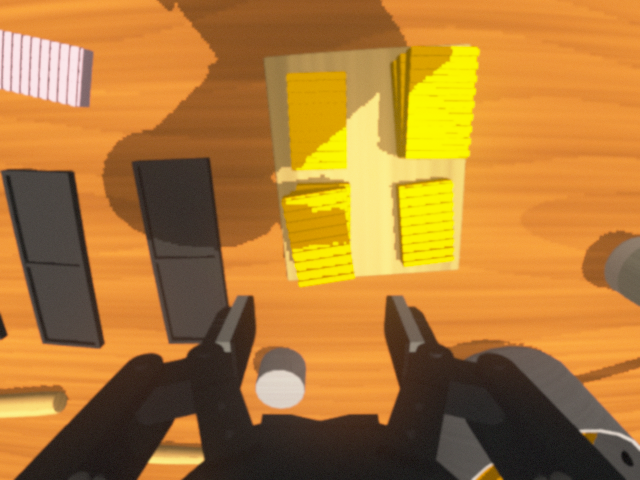

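The wrist view shows all four piles, with A at about (320,235), B at (425,225), C at (318,120) and D at (437,100). Next I read the settled pose and the fingertip height.

Request:
arm_command:
  targets: "0.4 0 0 0 0 0 -0.085;0.4 0 0 0 0 0 -0.085;0.4 0 0 0 0 0 0"

```text
time: 4.25
eef_pos: [0.5543, 0.2417, 0.1508]
tcp_rot: [-0.087, 0.996, -0.0, -0.0]
contact_force: [0.5, -0.5, -0.4]
gripper_width: 0.0598
grasp_force: 0.0
```

```bash
cat >> h.py <<'E'
def st():
    s=arm.observe(); x=R.from_quat(s["tcp_rot"]).as_matrix()[:,0]
    print("t %.1f tcp %s yaw %.1f w %.1f g %.0f f %s"%(s["time"],np.round(s["eef_pos"]*1000,1),np.degrees(np.arctan2(x[1],x[0]))%360,s["gripper_width"]*1000,s["grasp_force"],np.round(s["contact_force"],1))); return s
E
python3 - <<'E'
from h import *
s=st(); p=arm.read_camera("wrist"); P=cloud(p); show(tiles(p,YEL)[:4]); st()
Q=P[250:420,180:450].reshape(-1,3); Q=Q[(Q[:,2]>s["eef_pos"][2]-.03)]
print(len(Q),Q[:,2].min()); L=Q[Q[:,2]<Q[:,2].min()+.01]; print(np.percentile(L,[0,5,50,100],axis=0))
E
```

```text
t 4.2 tcp [554.3 241.7 150.8] yaw 189.9 w 59.8 g 0 f [ 0.5 -0.5 -0.4]
xy [460.9 324.6] z 52.8 54.3 size (72, 46) ang 1.2 px [410, 71] 7059
xy [473.4 242.6] z 20.9 22.4 size (71, 44) ang 1.9 px [305, 72] 5445
xy [557.  243.7] z 53.0 54.3 size (73, 44) ang 9.7 px [291, 182] 5327
xy [555.1 333.9] z 20.9 22.3 size (73, 45) ang 7.7 px [395, 200] 4216
t 4.3 tcp [554.3 241.4 151.1] yaw 189.7 w 60.0 g 0 f [-0.5 -0.8  0.6]
13465 0.15488832987505755
[[0.53680997 0.19928355 0.15488833]
 [0.53780561 0.20490058 0.15661236]
 [0.54977173 0.27027144 0.16168706]
 [0.57100187 0.28250339 0.1648685 ]]
```

Request:
arm_command:
  targets: "0.4 -0.3 0.2 3 0 0 0;0.4 0 0 4 0 0 0;0.4 0 0 2.5 0 0 0;0.4 0 0 1.4 0 0 0;-1 0 0 0 0 0 0;-1 0 0 0 0 0 0;-1 0 0 0 0 0 0;-1 0 0 0 0 0 0"
  newtons: 60

```text
time: 4.97
eef_pos: [0.5579, 0.2444, 0.0442]
tcp_rot: [-0.084, 0.996, 0.001, 0.001]
contact_force: [-0.8, 0.6, -0.5]
gripper_width: 0.0421
grasp_force: 63.2
```

Request:
arm_command:
  targets: "-1 0 0 0 0 0 0;-1 0 0 0 0 0 0;-1 0 0 -1 0 0 0;-1 0 0 -3 0 0 0;-1 0 0 -2 0 0 0"

```text
time: 5.38
eef_pos: [0.5573, 0.2437, 0.1048]
tcp_rot: [-0.085, 0.996, -0.0, 0.001]
contact_force: [1.2, 1.3, 1.0]
gripper_width: 0.0423
grasp_force: 63.2
```

```bash
python3 - <<'E'
from h import *
st(); p=arm.read_camera("wrist"); show(tiles(p,YEL)[:6]); st(); save(p,"w2")
E
```

```text
t 5.4 tcp [557.3 243.7 104.8] yaw 189.7 w 42.3 g 63 f [1.2 1.3 1. ]
xy [460.9 324.6] z 52.8 54.2 size (72, 46) ang 1.1 px [425, 51] 10316
xy [473.4 242.5] z 20.9 22.4 size (71, 44) ang 1.9 px [299, 55] 7950
xy [557.8 244.5] z 117.4 118.4 size (71, 44) ang 10.0 px [271, 188] 10753
xy [555.1 333.9] z 21.0 22.3 size (73, 45) ang 7.7 px [405, 209] 5709
xy [702.5  86.2] z 18.5 19.7 size (345, 17) ang -35.0 px [21, 453] 110
t 5.4 tcp [559.9 244.9 109.7] yaw 189.8 w 42.2 g 63 f [ 1.3 -0.2  3. ]
```

View pics/w2.png

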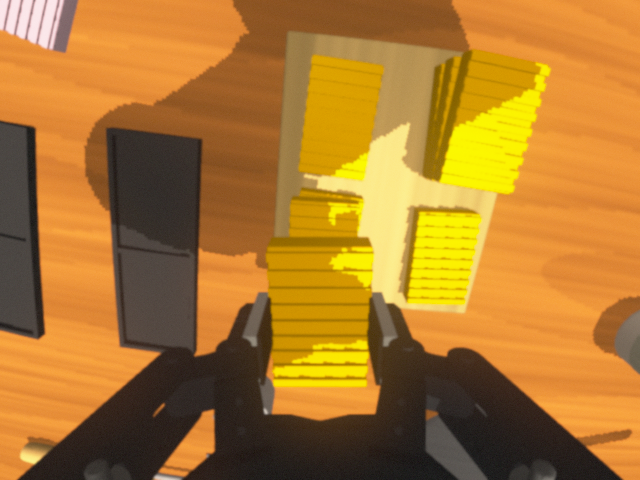

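The tile is held square, centred at about (320,312) with its top at 118 mm. I'll place it in tray 3 far.

Request:
arm_command:
  targets: "-1 0 0 0 0 0 0.072;-1 0 0 0 0 0 0.071;-1 -1.86 -3.12 0 0 0 0;-1 -1.86 -3.12 0 0 0 0;-1 -1.86 -3.12 0 0 0 0;-1 -1.87 -3.14 0 0 0 0;-1 0 0 2 0 0 0;-1 0 0 3.5 0 0 0"

```text
time: 6.1
eef_pos: [0.6393, 0.1195, 0.0519]
tcp_rot: [-0.012, 1.0, 0.001, 0.005]
contact_force: [2.3, 1.0, -1.2]
gripper_width: 0.0424
grasp_force: 63.3
```

Request:
arm_command:
  targets: "-1 0 0 2.5 0 0 0;-1 0 0 0.9 0 0 0;-1 0 0 0.4 0 0 0;-1 0 0 0 0 0 0"

```text
time: 6.43
eef_pos: [0.635, 0.121, 0.0098]
tcp_rot: [-0.014, 1.0, -0.0, 0.0]
contact_force: [0.1, 0.0, -0.9]
gripper_width: 0.0422
grasp_force: 63.3
```

```bash
python3 - <<'E'
from h import *
st(); p=arm.read_camera("wrist"); show(tiles(p,YEL)[:6]); st(); save(p,"w3")
E
```

```text
t 6.4 tcp [635.  121.    9.8] yaw 181.6 w 42.2 g 63 f [ 0.1  0.  -0.9]
xy [507.3 229. ] z 19.7 21.7 size (18, 6) ang 89.3 px [587, 0] 810
xy [560.7 230.2] z 36.0 37.7 size (73, 18) ang 9.0 px [561, 52] 6526
xy [635.7 121.5] z 22.2 23.4 size (71, 44) ang 1.9 px [266, 237] 13972
xy [694.2  -5.6] z 19.1 20.3 size (184, 12) ang -44.8 px [0, 468] 103
t 6.5 tcp [635.7 121.3  10.9] yaw 181.6 w 42.2 g 63 f [ 1.3  0.5 -0.8]
```

View pics/w3.png

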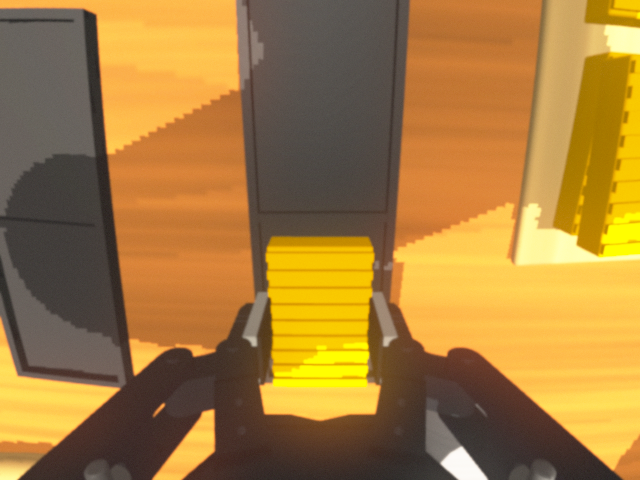

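The tile sits over tray 3's far compartment: tile 266–372 px, walls about 258–395 px. It is still 3–4 mm high, so I'll lower a little more and release.

Request:
arm_command:
  targets: "-1 0 0 0.25 0 0 0;-1 0 0 0 0 0 0;0.4 0 0 0 0 0 0;0.4 0 0 0 0 0 0;0.4 0 0 0 0 0 0;0.4 0 0 -3 0 0 0;0.4 0 0 -4 0 0 0;0.4 0 0 -2 0 0 0"

```text
time: 7.15
eef_pos: [0.6365, 0.1209, 0.1015]
tcp_rot: [-0.014, 1.0, 0.0, 0.003]
contact_force: [2.0, -0.3, 2.2]
gripper_width: 0.0597
grasp_force: 0.0
```

```bash
cat >> h.py <<'E'
def tool(s,tgt):
    """cm in tool axes to go to target xy(z) mm, with yaw deg as 4th"""
    M=R.from_quat(s["tcp_rot"]).as_matrix(); x=M[:,0]; yaw=np.degrees(np.arctan2(x[1],x[0]))
    t=np.radians(tgt[3]); X=np.array([np.cos(t),np.sin(t),0]); Y=np.array([np.sin(t),-np.cos(t),0])
    d=np.array(tgt[:3])-s["eef_pos"]*1000; dz=-d[2]
    print("turn z %.3f rad, then tool shift cm %.2f %.2f %.2f"%(-np.radians((tgt[3]-yaw+180)%360-180),d@X/10,d@Y/10,dz/10))
E
python3 - <<'E'
from h import *
s=st(); p=arm.read_camera("wrist"); L=tiles(p,YEL)[:6]; show(L); st()
T=arm.read_camera("top");show(tiles(T,YEL));show(tiles(T,LIL))
tool(s,[557,244,100,180])
E
```

```text
t 7.2 tcp [636.5 120.9 101.5] yaw 181.6 w 59.7 g 0 f [ 2.  -0.3  2.2]
xy [494.8 242.9] z 20.8 22.3 size (46, 30) ang -87.4 px [485, 0] 4026
xy [484.1 303.5] z 27.1 30.0 size (18, 4) ang 0.6 px [624, 0] 184
xy [498.3 308. ] z 26.4 28.5 size (9, 2) ang 85.0 px [624, 38] 41
xy [558.9 245.7] z 36.8 38.3 size (72, 46) ang 5.9 px [475, 73] 9053
xy [556.7 325.3] z 20.6 22.2 size (73, 31) ang 9.0 px [596, 83] 3432
xy [636.2 121.8] z 19.1 20.4 size (71, 44) ang 1.5 px [288, 191] 4447
t 7.2 tcp [638.6 121.4 105.4] yaw 181.6 w 59.8 g 0 f [ 1.  -0.5  3.9]
xy [652. 114.] z 18.3 21.2 size (69, 38) ang 63.2 px [249, 198] 250
xy [558.3 244.2] z 36.0 38.5 size (71, 44) ang 6.0 px [181, 229] 698
xy [472.7 240.4] z 19.9 22.4 size (72, 44) ang 2.2 px [179, 273] 802
xy [425.1  12.5] z 13.9 16.6 size (50, 42) ang 74.8 px [297, 308] 338
turn z 0.028 rad, then tool shift cm 7.95 12.31 0.15
```

Tile 1 is seated in tray 3 far. Next: the second tile of pile A goes to tray 2 far.

Request:
arm_command:
  targets: "0.4 0 0 0 0 0 -0.075;0.4 1.59 3.29 0 0 0 0;0.4 1.59 3.29 0 0 0 0;0.4 1.59 3.29 0 0 0 0;0.4 1.59 3.29 0 0 0 0;0.4 0 0 2.5 0 0 0;0.4 0 0 3 0 0 0;0.4 0 0 1.6 0 0 0"

```text
time: 7.92
eef_pos: [0.5559, 0.2455, 0.0229]
tcp_rot: [-0.051, 0.999, -0.0, -0.002]
contact_force: [-0.1, -1.0, -1.0]
gripper_width: 0.0602
grasp_force: 0.0
```

Request:
arm_command:
  targets: "-1 0 0 0 0 0 0;-1 0 0 0 0 0 0;-1 0 0 0 0 0 0;-1 0 0 0 0 0 0;-1 0 0 0 0 0 0;-1 0 0 -1 0 0 0;-1 0 0 -3 0 0 0;-1 0 0 -3 0 0 0"

```text
time: 8.58
eef_pos: [0.5574, 0.2446, 0.0967]
tcp_rot: [-0.051, 0.999, -0.001, -0.001]
contact_force: [0.3, 1.1, 0.1]
gripper_width: 0.0425
grasp_force: 64.4
```

Request:
arm_command:
  targets: "-1 0 0 0 0 0 0.08;-1 0 0 0 0 0 0.079;-1 -1.4 -3.6 0 0 0 0;-1 -1.4 -3.6 0 0 0 0;-1 -1.4 -3.6 0 0 0 0;-1 -1.4 -3.6 0 0 0 0;-1 -1.4 -3.6 0 0 0 0;-1 -1.4 -3.6 0 0 0 0"

```text
time: 9.25
eef_pos: [0.6302, 0.023, 0.0975]
tcp_rot: [0.028, 1.0, 0.0, 0.001]
contact_force: [1.0, 0.6, -0.9]
gripper_width: 0.0429
grasp_force: 38.2
```

Request:
arm_command:
  targets: "-1 -1.4 -3.6 0 0 0 0;-1 0 0 3 0 0 0;-1 0 0 3 0 0 0;-1 0 0 0 0 0 0"

```text
time: 9.58
eef_pos: [0.6375, -0.013, 0.0306]
tcp_rot: [0.03, 1.0, -0.0, -0.005]
contact_force: [-1.4, -0.2, -2.6]
gripper_width: 0.0422
grasp_force: 66.6
```

```bash
python3 - <<'E'
from h import *
s=st(); p=arm.read_camera("wrist"); show(tiles(p,YEL)); st(); save(p,"w4",(160,100,480,420),1.5)
E
```

```text
t 9.6 tcp [637.5 -13.   30.6] yaw 176.5 w 42.2 g 67 f [-1.4 -0.2 -2.6]
xy [636.2 122. ] z 19.0 20.3 size (72, 46) ang 2.2 px [527, 202] 10671
xy [639.5 -12.4] z 44.2 45.4 size (71, 44) ang -3.4 px [266, 241] 14044
xy [ 762.  -116.5] z 19.7 20.9 size (27, 5) ang -79.8 px [153, 467] 156
t 9.6 tcp [639.2 -12.7  33.8] yaw 176.7 w 42.2 g 67 f [-0.5 -0.1 -1.1]
```

View pics/w4.png

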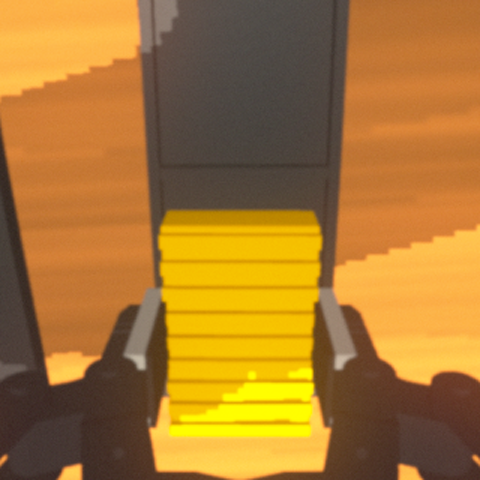

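The tile is centred over tray 2's far compartment, with a momentary grip dip (38 N) that held. I'll shift it 3 mm further out and release, then go back over pile A.

Request:
arm_command:
  targets: "-1 -0.3 0 1.9 0 0 0;-1 0 0 1 0 0 0;-1 0 0 0 0 0 0;0.4 0 0 0 0 0 0;0.4 0 0 0 0 0 0;0.4 0 0 0 0 0 0;0.4 0 0 -3 0 0 0;0.4 0 0 -4 0 0 0"

```text
time: 10.3
eef_pos: [0.6414, -0.0123, 0.0741]
tcp_rot: [0.029, 1.0, -0.001, -0.004]
contact_force: [1.8, 0.1, 0.5]
gripper_width: 0.0599
grasp_force: 0.0
```

Request:
arm_command:
  targets: "0.4 0 0 -2 0 0 -0.08;0.4 0.82 3.78 0 0 0 -0.081;0.4 0.82 3.78 0 0 0 0;0.4 0.82 3.78 0 0 0 0;0.4 0.82 3.78 0 0 0 0;0.4 0.82 3.78 0 0 0 0;0.4 0.82 3.78 0 0 0 0;0.4 0.82 3.78 0 0 0 0"

```text
time: 10.97
eef_pos: [0.5621, 0.2477, 0.0977]
tcp_rot: [-0.052, 0.999, 0.0, 0.0]
contact_force: [0.4, 0.4, -0.9]
gripper_width: 0.0598
grasp_force: 0.0
```

```bash
python3 - <<'E'
from h import *
s=st(); p=arm.read_camera("wrist"); show(tiles(p,YEL)); s=st()
T=arm.read_camera("top");show(tiles(T,YEL));show(tiles(T,LIL));s=st()
A=min(tiles(p,YEL),key=lambda t:np.hypot(*(t["c"]-[.558,.245])));tool(s,[*(A["c"]*1000),A["zt"]*1000-12.3,180+A["ang"]])
E
```

```text
t 11.0 tcp [562.1 247.7  97.7] yaw 186.0 w 59.8 g 0 f [ 0.4  0.4 -0.9]
xy [460.9 324.5] z 52.8 54.3 size (72, 46) ang 1.7 px [419, 25] 11222
xy [473.3 242.5] z 20.9 22.4 size (71, 44) ang 1.7 px [287, 45] 8641
xy [556.8 247.5] z 21.0 22.4 size (72, 44) ang 1.6 px [285, 184] 6330
xy [555.2 334.1] z 21.0 22.3 size (73, 45) ang 7.5 px [408, 196] 6240
xy [649.1   7.2] z 18.4 20.1 size (73, 18) ang -11.8 px [0, 271] 1310
xy [606.6 136.6] z 19.1 20.4 size (147, 71) ang -26.3 px [110, 271] 4703
t 11.0 tcp [560.4 253.8  97.5] yaw 186.2 w 59.6 g 0 f [-1.6  4.1 -0. ]
xy [647.5 -12.6] z 18.1 20.5 size (72, 44) ang -3.4 px [312, 195] 710
xy [636.3 120.5] z 18.1 20.7 size (72, 44) ang 1.5 px [248, 198] 703
xy [545.1 302.7] z 20.0 22.8 size (105, 60) ang 89.0 px [140, 236] 546
xy [567.3 230.2] z 20.1 23.0 size (76, 35) ang 67.6 px [183, 236] 151
xy [530.1 247.6] z 20.1 22.8 size (40, 17) ang -89.3 px [181, 258] 128
xy [470.6 323. ] z 52.0 54.5 size (51, 44) ang 1.0 px [131, 274] 415
xy [427.4  22.4] z 14.1 16.8 size (70, 42) ang 75.7 px [281, 305] 747
t 11.1 tcp [561.3 251.   97.5] yaw 186.3 w 59.9 g 0 f [ 1.  -0.4  0.1]
turn z 0.081 rad, then tool shift cm 0.46 -0.33 8.74
```

Request:
arm_command:
  targets: "0.4 0 0 0 0 0 0.081;0.4 0.45 -0.3 2.5 0 0 0;0.4 0 0 3.5 0 0 0;0.4 0 0 2 0 0 0;0.4 0 0 0.7 0 0 0;-1 0 0 0 0 0 0;-1 0 0 0 0 0 0;-1 0 0 0 0 0 0"

```text
time: 11.73
eef_pos: [0.5598, 0.2435, 0.0118]
tcp_rot: [-0.012, 1.0, 0.001, 0.001]
contact_force: [0.1, -0.3, -0.1]
gripper_width: 0.0421
grasp_force: 63.2
```

Request:
arm_command:
  targets: "-1 0 0 0 0 0 0;-1 0 0 0 0 0 0;-1 0 0 -1.5 0 0 0;-1 0 0 -3.5 0 0 0;-1 0 0 -3.7 0 0 0.044;-1 -0.88 -3.7 0 0 0 0;-1 -0.88 -3.7 0 0 0 0;-1 -0.88 -3.7 0 0 0 0"

```text
time: 12.4
eef_pos: [0.5832, 0.131, 0.0985]
tcp_rot: [0.01, 1.0, 0.001, 0.001]
contact_force: [1.6, 0.8, -0.9]
gripper_width: 0.0421
grasp_force: 63.3
```

Request:
arm_command:
  targets: "-1 -0.88 -3.7 0 0 0 0;-1 -0.88 -3.7 0 0 0 0;-1 -0.88 -3.7 0 0 0 0;-1 -0.88 -3.7 0 0 0 0;-1 -0.88 -3.7 0 0 0 0;-1 -0.88 -3.7 0 0 0 0;-1 -0.88 -3.7 0 0 0 0;-1 0 0 3 0 0 0"

```text
time: 13.07
eef_pos: [0.6437, -0.1363, 0.0735]
tcp_rot: [0.013, 1.0, -0.002, 0.007]
contact_force: [2.0, 1.1, 0.3]
gripper_width: 0.042
grasp_force: 63.3
```

Request:
arm_command:
  targets: "-1 0 0 3 0 0 0;-1 0 0 0 0 0 0;-1 0 0 0 0 0 0"

```text
time: 13.32
eef_pos: [0.6375, -0.1291, 0.036]
tcp_rot: [0.011, 1.0, -0.0, -0.002]
contact_force: [0.5, -0.5, 0.1]
gripper_width: 0.0419
grasp_force: 63.2
```

```bash
python3 - <<'E'
from h import *
s=st(); p=arm.read_camera("wrist"); show(tiles(p,YEL)); s=st();tool(s,[638.4,-124.5,8,179])
E
```

```text
t 13.3 tcp [ 637.5 -129.1   36. ] yaw 178.8 w 41.9 g 63 f [ 0.5 -0.5  0.1]
xy [ 544.  -255.4] z 35.8 36.7 size (32, 4) ang 5.0 px [0, 68] 260
xy [647.6 -11.4] z 19.1 20.3 size (72, 46) ang -3.5 px [483, 231] 9475
xy [ 636.4 -128.4] z 47.0 48.2 size (71, 44) ang -1.6 px [267, 232] 13897
xy [695.5 -80.1] z 19.1 20.8 size (139, 15) ang 23.7 px [427, 443] 100
xy [ 780.6 -234.5] z 18.8 19.8 size (22, 4) ang -76.8 px [154, 472] 114
t 13.4 tcp [ 639.2 -128.9   38.1] yaw 178.8 w 42.1 g 63 f [-0.  -0.1 -0.5]
turn z -0.003 rad, then tool shift cm 0.09 0.44 3.01
```

Request:
arm_command:
  targets: "-1 -0.2 0.4 1.8 0 0 0;-1 0 0 1 0 0 0;-1 0 0 0 0 0 0;0.4 0 0 0 0 0 0;0.4 0 0 0 0 0 0;0.4 0 0 0 0 0 0;0.4 0 0 -3 0 0 0;0.4 0 0 -4 0 0 0"

```text
time: 14.03
eef_pos: [0.638, -0.1247, 0.0763]
tcp_rot: [0.011, 1.0, 0.0, -0.004]
contact_force: [1.0, 0.1, 1.1]
gripper_width: 0.0598
grasp_force: 0.0
```

Request:
arm_command:
  targets: "0.4 0 0 -2 0 0 -0.044;0.4 1.38 3.78 0 0 0 0;0.4 1.38 3.78 0 0 0 0;0.4 1.38 3.78 0 0 0 0;0.4 1.38 3.78 0 0 0 0;0.4 1.38 3.78 0 0 0 0;0.4 1.38 3.78 0 0 0 0;0.4 1.38 3.78 0 0 0 0"

```text
time: 14.7
eef_pos: [0.5375, 0.139, 0.0999]
tcp_rot: [-0.011, 1.0, 0.0, 0.001]
contact_force: [1.3, 0.4, -0.7]
gripper_width: 0.0597
grasp_force: 0.0
```

Request:
arm_command:
  targets: "0.4 1.38 3.78 0 0 0 0;0.4 1.38 3.78 0 0 0 0;0.4 1.38 3.78 0 0 0 0;0.4 1.38 3.78 0 0 0 0;0.4 1.38 3.78 0 0 0 0;0.4 0 0 0 0 0 0;0.4 0 0 0 0 0 0"

```text
time: 15.28
eef_pos: [0.4642, 0.3268, 0.0995]
tcp_rot: [-0.013, 1.0, 0.0, 0.0]
contact_force: [0.9, -0.4, -0.2]
gripper_width: 0.0596
grasp_force: 0.0
```

```bash
cat >> h.py <<'E'
def look(near=None,names=(YEL,LIL)):
    p=arm.read_camera("wrist"); L=tiles(p,YEL); show(L); T=arm.read_camera("top")
    print("top"); [show(tiles(T,c)) for c in names]; s=st()
    if near is not None:
        A=min(L,key=lambda t:np.hypot(*(t["c"]*1000-near))); tool(s,[*(A["c"]*1000),A["zt"]*1000-12.3,180+A["ang"]])
E
python3 - <<'E'
from h import *
look([461,324])
E
```

```text
xy [459.8 324.4] z 53.1 54.1 size (71, 44) ang 1.0 px [275, 187] 8165
xy [472.6 242.6] z 21.1 22.4 size (72, 45) ang 1.3 px [160, 203] 5718
xy [542.8 177.3] z 19.2 20.7 size (251, 30) ang -43.7 px [52, 379] 1107
top
xy [647.3 -12.7] z 18.2 20.8 size (72, 44) ang -3.6 px [312, 196] 698
xy [636.5 120.4] z 18.1 20.7 size (72, 44) ang 1.4 px [248, 198] 693
xy [ 640.  -125.2] z 18.1 20.6 size (73, 44) ang -2.3 px [368, 202] 718
xy [554.5 332.1] z 19.9 22.6 size (72, 44) ang 8.0 px [140, 230] 742
xy [500.2 241.5] z 20.2 22.6 size (44, 17) ang -86.8 px [181, 273] 162
xy [436.7 324. ] z 51.9 54.7 size (41, 24) ang -88.3 px [130, 298] 196
xy [427.4  22.5] z 14.1 17.0 size (70, 43) ang 75.4 px [281, 305] 751
t 15.4 tcp [465.  324.6  99.3] yaw 181.3 w 59.6 g 0 f [ 0.2 -0.   0.1]
turn z 0.006 rad, then tool shift cm 0.52 -0.01 5.74
```

The first round is complete. Second round: the top tile of D goes to tray 3 near.

Request:
arm_command:
  targets: "0.4 0.5 0 2.5 0 0 0;0.4 0 0 2.2 0 0 0;0.4 0 0 1 0 0 0;-1 0 0 0 0 0 0;-1 0 0 0 0 0 0;-1 0 0 0 0 0 0;-1 0 0 0 0 0 0;-1 0 0 0 0 0 0"

```text
time: 16.05
eef_pos: [0.4605, 0.3251, 0.0428]
tcp_rot: [-0.011, 1.0, 0.001, 0.001]
contact_force: [-1.2, -0.3, -0.1]
gripper_width: 0.0424
grasp_force: 63.7
```

Request:
arm_command:
  targets: "-1 0 0 -2 0 0 0;-1 0 0 -3.5 0 0 0;-1 -1.38 -3.46 0 0 0 0;-1 -1.38 -3.46 0 0 0 0;-1 -1.38 -3.46 0 0 0 0;-1 -1.38 -3.46 0 0 0 0;-1 -1.38 -3.46 0 0 0 0;-1 -1.38 -3.46 0 0 0 0"

```text
time: 16.72
eef_pos: [0.548, 0.1175, 0.0976]
tcp_rot: [-0.012, 1.0, 0.0, 0.001]
contact_force: [0.8, 0.5, -0.9]
gripper_width: 0.042
grasp_force: 63.8
```

Request:
arm_command:
  targets: "-1 0 0 3 0 0 0;-1 0 0 3 0 0 0;-1 0 0 0 0 0 0;-1 0 0 0 0 0 0"

```text
time: 17.05
eef_pos: [0.5466, 0.1184, 0.0364]
tcp_rot: [-0.011, 1.0, -0.001, -0.001]
contact_force: [1.5, -0.7, 0.3]
gripper_width: 0.042
grasp_force: 63.7
```

```bash
python3 - <<'E'
from h import *
s=st(); p=arm.read_camera("wrist"); show(tiles(p,YEL)); s=st();tool(s,[547.5,118.5,8,181.6])
E
```

```text
t 17.1 tcp [546.6 118.4  36.4] yaw 181.3 w 42.0 g 64 f [ 1.5 -0.7  0.3]
xy [473.3 242.2] z 20.8 22.3 size (72, 46) ang 1.9 px [521, 72] 13355
xy [513.1 115.1] z 44.8 47.6 size (36, 4) ang -88.3 px [270, 235] 459
xy [514.9 108.7] z 48.7 49.4 size (6, 6) ang 59.2 px [289, 249] 79
xy [550.5 119.2] z 48.3 49.3 size (64, 44) ang 1.4 px [267, 261] 7476
xy [580.2 315.1] z 10.8 13.7 size (25, 3) ang 8.2 px [629, 318] 180
xy [589.   12.7] z 19.1 20.4 size (146, 26) ang -47.4 px [70, 365] 1653
xy [ 663.6 -102.6] z 11.2 15.0 size (27, 3) ang -4.8 px [0, 405] 211
t 17.1 tcp [548.1 119.3  38. ] yaw 181.4 w 42.2 g 64 f [1.1 0.5 0.1]
turn z -0.004 rad, then tool shift cm 0.06 -0.08 3.00
```

Request:
arm_command:
  targets: "-1 0 0 1.9 0 0 0;-1 0 0 1 0 0 0;-1 0 0 0 0 0 0;0.4 0 0 0 0 0 0;0.4 0 0 0 0 0 0;0.4 0 0 0 0 0 0;0.4 0 0 -3 0 0 0;0.4 0 0 -4 0 0 0"

```text
time: 17.77
eef_pos: [0.5448, 0.118, 0.0759]
tcp_rot: [-0.011, 1.0, -0.001, -0.004]
contact_force: [2.1, 1.7, 0.1]
gripper_width: 0.0598
grasp_force: 0.0
```

Request:
arm_command:
  targets: "0.4 0 0 -2 0 0 0;0.4 1.38 3.46 0 0 0 0;0.4 1.38 3.46 0 0 0 0;0.4 1.38 3.46 0 0 0 0;0.4 1.38 3.46 0 0 0 0;0.4 1.38 3.46 0 0 0 0;0.4 1.38 3.46 0 0 0 0;0.4 0 0 0 0 0 0"

```text
time: 18.43
eef_pos: [0.458, 0.3299, 0.0985]
tcp_rot: [-0.014, 1.0, 0.001, 0.001]
contact_force: [-0.0, 0.6, -0.2]
gripper_width: 0.0598
grasp_force: 0.0
```

```bash
python3 - <<'E'
from h import *
look([461,324])
E
```

```text
xy [460.9 323.3] z 37.1 38.4 size (73, 44) ang 4.8 px [270, 197] 6916
xy [472.6 254.9] z 21.2 22.5 size (73, 71) ang 1.1 px [156, 211] 4809
xy [547.9 120.1] z 19.1 20.4 size (72, 47) ang 1.3 px [19, 298] 3964
xy [554.2 333.6] z 21.2 22.4 size (72, 45) ang 7.5 px [287, 314] 4311
xy [539.2 179.4] z 19.2 20.6 size (256, 28) ang -43.7 px [50, 385] 982
top
xy [647.3 -12.6] z 18.1 20.8 size (72, 44) ang -3.5 px [312, 196] 702
xy [636.3 120.4] z 18.1 20.7 size (73, 44) ang 1.4 px [248, 198] 694
xy [ 640.1 -125.2] z 18.3 20.9 size (72, 44) ang -2.4 px [368, 202] 712
xy [554.5 332. ] z 20.0 22.7 size (72, 44) ang 7.4 px [140, 230] 733
xy [548.5 118.5] z 18.1 20.9 size (72, 44) ang 1.2 px [245, 240] 746
xy [497.5 241. ] z 19.9 22.4 size (45, 22) ang -88.5 px [181, 273] 217
xy [432.6 324.4] z 35.7 37.8 size (36, 16) ang -87.3 px [134, 304] 112
xy [427.3  22.4] z 14.2 16.9 size (70, 43) ang 75.3 px [281, 305] 754
t 18.5 tcp [459.3 326.   98.3] yaw 181.5 w 59.7 g 0 f [-0.5 -0.5 -0.1]
turn z -0.058 rad, then tool shift cm -0.14 -0.28 7.22
```

Request:
arm_command:
  targets: "0.4 -0.1 -0.25 0 0 0 -0.058;0.4 0 0 3 0 0 0;0.4 0 0 3 0 0 0;0.4 0 0 1.2 0 0 0;-1 0 0 0 0 0 0;-1 0 0 0 0 0 0;-1 0 0 0 0 0 0;-1 0 0 0 0 0 0"

```text
time: 19.2
eef_pos: [0.462, 0.3226, 0.0274]
tcp_rot: [-0.04, 0.999, 0.001, 0.001]
contact_force: [-0.0, -0.6, -0.1]
gripper_width: 0.0422
grasp_force: 63.9
```

Request:
arm_command:
  targets: "-1 0 0 0 0 0 0;-1 0 0 -1.5 0 0 0;-1 0 0 -3 0 0 0;-1 0 0 -2.7 0 0 0.07;-1 0 0 0 0 0 0.07;-1 -1.25 -3.61 0 0 0 0;-1 -1.25 -3.61 0 0 0 0;-1 -1.25 -3.61 0 0 0 0"

```text
time: 19.87
eef_pos: [0.4922, 0.2112, 0.0988]
tcp_rot: [0.029, 1.0, 0.001, 0.001]
contact_force: [0.7, -0.1, -0.1]
gripper_width: 0.0423
grasp_force: 63.9
```

Request:
arm_command:
  targets: "-1 -1.25 -3.61 0 0 0 0;-1 -1.25 -3.61 0 0 0 0;-1 -1.25 -3.61 0 0 0 0;-1 -1.25 -3.61 0 0 0 0;-1 -1.25 -3.61 0 0 0 0;-1 -1.25 -3.61 0 0 0 0;-1 0 0 3 0 0 0;-1 0 0 3 0 0 0"

```text
time: 20.53
eef_pos: [0.5565, -0.0107, 0.0396]
tcp_rot: [0.031, 1.0, 0.001, 0.003]
contact_force: [-0.2, 1.2, -2.0]
gripper_width: 0.0421
grasp_force: 63.9
```

Request:
arm_command:
  targets: "-1 0 0 0 0 0 0;-1 0 0 0 0 0 0"

```text
time: 20.7
eef_pos: [0.5532, -0.0092, 0.0375]
tcp_rot: [0.03, 1.0, -0.001, -0.001]
contact_force: [1.2, 0.3, -0.6]
gripper_width: 0.0424
grasp_force: 63.9
```

```bash
python3 - <<'E'
from h import *
s=st(); p=arm.read_camera("wrist"); show(tiles(p,YEL)); s=st();tool(s,[555,-7.4,8,176.8]); save(p,"w5")
E
```

```text
t 20.7 tcp [553.2  -9.2  37.5] yaw 176.6 w 42.4 g 64 f [ 1.2  0.3 -0.6]
xy [548.5 120.2] z 19.0 20.3 size (72, 46) ang 1.0 px [508, 196] 10303
xy [553.7  -8.5] z 50.0 51.1 size (71, 44) ang -3.5 px [266, 237] 13875
xy [594.1 104.9] z 19.1 20.3 size (153, 44) ang 44.2 px [498, 334] 4270
xy [ 580.  -103.8] z 18.9 20.5 size (118, 15) ang -49.2 px [100, 361] 654
xy [543.7 -54.2] z 107.3 108.2 size (3, 1) ang -38.6 px [153, 403] 19
xy [562.4 -53.8] z 104.0 100.5 size (3, 2) ang -48.0 px [169, 436] 32
t 20.8 tcp [554.7  -8.7  39.1] yaw 176.7 w 42.1 g 64 f [1.  0.7 0.2]
turn z -0.002 rad, then tool shift cm -0.03 0.13 3.11
```

View pics/w5.png

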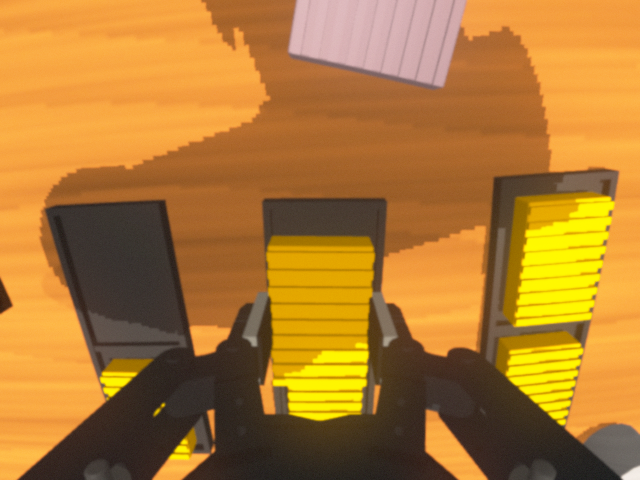

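Tile is over tray 2 near, centred between the rims (264–385 px); the others are seated. Release it, then fetch tile B.

Request:
arm_command:
  targets: "-1 0 0.1 2 0 0 0;-1 0 0 1 0 0 0;-1 0 0 0 0 0 0;0.4 0 0 0 0 0 0;0.4 0 0 0 0 0 0;0.4 0 0 0 0 0 0;0.4 0 0 -3 0 0 0;0.4 0 0 -4 0 0 0"

```text
time: 21.42
eef_pos: [0.5514, -0.0082, 0.076]
tcp_rot: [0.03, 1.0, -0.001, -0.004]
contact_force: [1.6, 0.7, 0.2]
gripper_width: 0.0602
grasp_force: 0.0
```

Request:
arm_command:
  targets: "0.4 0 0 -2 0 0 -0.095;0.4 0 0 0 0 0 -0.094;0.4 -0.5 3.76 0 0 0 0;0.4 -0.5 3.76 0 0 0 0;0.4 -0.5 3.76 0 0 0 0;0.4 -0.5 3.76 0 0 0 0;0.4 -0.5 3.76 0 0 0 0;0.4 -0.5 3.76 0 0 0 0"

```text
time: 22.08
eef_pos: [0.5545, 0.2216, 0.0988]
tcp_rot: [-0.065, 0.998, 0.0, 0.0]
contact_force: [1.3, 0.4, 0.4]
gripper_width: 0.06
grasp_force: 0.0
```

Request:
arm_command:
  targets: "0.4 -0.5 3.76 0 0 0 0;0.4 -0.5 3.76 0 0 0 0;0.4 -0.5 3.76 0 0 0 0;0.4 0 0 0 0 0 0;0.4 0 0 0 0 0 0"

```text
time: 22.5
eef_pos: [0.5544, 0.3356, 0.0978]
tcp_rot: [-0.066, 0.998, 0.0, 0.0]
contact_force: [0.8, -1.1, -0.3]
gripper_width: 0.0597
grasp_force: 0.0
```

```bash
python3 - <<'E'
from h import *
look([554.5,333.7])
E
```

```text
xy [472.7 242.2] z 20.8 22.4 size (72, 45) ang 1.7 px [146, 39] 8834
xy [461.5 324. ] z 20.8 22.4 size (71, 43) ang 8.1 px [282, 38] 8786
xy [548.4 123.3] z 18.8 20.4 size (73, 41) ang 0.6 px [0, 146] 4772
xy [555.1 333.8] z 21.0 22.4 size (73, 44) ang 7.6 px [283, 194] 6233
xy [636.3 121.9] z 19.1 20.4 size (72, 47) ang 0.8 px [0, 261] 4506
xy [703.4 160.5] z 19.0 20.0 size (372, 20) ang -38.4 px [0, 465] 91
top
xy [647.3 -12.6] z 18.2 20.9 size (73, 44) ang -3.3 px [312, 196] 703
xy [636.5 120.2] z 18.0 20.6 size (72, 44) ang 1.2 px [248, 198] 707
xy [ 639.9 -125.4] z 18.2 21.1 size (71, 44) ang -2.4 px [368, 202] 707
xy [565.2 323.6] z 20.0 22.5 size (68, 33) ang 77.4 px [140, 236] 176
xy [555.2  -8.4] z 17.9 20.3 size (73, 44) ang -4.4 px [307, 239] 762
xy [548.3 118.6] z 18.0 20.7 size (71, 45) ang 1.2 px [245, 240] 761
xy [524.6 331.1] z 20.0 22.4 size (37, 13) ang -82.0 px [140, 259] 93
xy [453.7 235.3] z 19.8 22.4 size (36, 33) ang -86.2 px [183, 292] 195
xy [427.4  22.3] z 14.1 16.6 size (70, 42) ang 75.3 px [281, 305] 765
t 22.6 tcp [554.8 333.2  98.1] yaw 187.4 w 59.7 g 0 f [-0.1 -0.2 -0.2]
turn z -0.003 rad, then tool shift cm -0.04 0.05 8.80
```

Request:
arm_command:
  targets: "0.4 0 0 2.5 0 0 0;0.4 0 0 3.5 0 0 0;0.4 0 0 2 0 0 0;0.4 0 0 0.8 0 0 0;-1 0 0 0 0 0 0;-1 0 0 0 0 0 0;-1 0 0 0 0 0 0;-1 0 0 0 0 0 0"

```text
time: 23.27
eef_pos: [0.556, 0.3341, 0.0118]
tcp_rot: [-0.065, 0.998, 0.001, 0.001]
contact_force: [0.7, 0.7, 0.1]
gripper_width: 0.0425
grasp_force: 63.3
```

Request:
arm_command:
  targets: "-1 0 0 0 0 0 0;-1 0 0 -1.5 0 0 0;-1 0 0 -3.5 0 0 0;-1 0 0 -3.7 0 0 0.074;-1 0 0 0 0 0 0.074;-1 0 -3.8 0 0 0 0;-1 0 -3.8 0 0 0 0;-1 0 -3.8 0 0 0 0"

```text
time: 23.93
eef_pos: [0.5527, 0.219, 0.0976]
tcp_rot: [0.008, 1.0, 0.0, 0.001]
contact_force: [0.4, 0.1, -0.8]
gripper_width: 0.0424
grasp_force: 63.4
```

Request:
arm_command:
  targets: "-1 0 -3.8 0 0 0 0;-1 0 -3.8 0 0 0 0;-1 0 -3.8 0 0 0 0;-1 0 -3.8 0 0 0 0;-1 0 -3.8 0 0 0 0;-1 0 -3.8 0 0 0 0;-1 0 -3.8 0 0 0 0;-1 0 -3.8 0 0 0 0"

```text
time: 24.6
eef_pos: [0.5473, -0.086, 0.0978]
tcp_rot: [0.009, 1.0, 0.0, 0.001]
contact_force: [0.3, 1.0, -0.7]
gripper_width: 0.0423
grasp_force: 63.4
```

Request:
arm_command:
  targets: "-1 0 -3.8 0 0 0 0;-1 0 0 3 0 0 0;-1 0 0 3 0 0 0;-1 0 0 0 0 0 0;-1 0 0 0 0 0 0"

```text
time: 25.02
eef_pos: [0.5457, -0.1226, 0.0365]
tcp_rot: [0.009, 1.0, -0.0, -0.001]
contact_force: [0.6, 0.1, -0.0]
gripper_width: 0.0424
grasp_force: 63.3
```

```bash
python3 - <<'E'
from h import *
s=st(); p=arm.read_camera("wrist"); show(tiles(p,YEL)); s=st();tool(s,[551,-123,8,179])
E
```

```text
t 25.0 tcp [ 545.7 -122.6   36.5] yaw 179.0 w 42.4 g 63 f [ 0.6  0.1 -0. ]
xy [555.8  -6.6] z 19.0 20.3 size (73, 46) ang -4.3 px [473, 230] 9548
xy [ 545.3 -122. ] z 47.7 48.8 size (71, 45) ang -1.5 px [267, 234] 13911
xy [581.4 -27.9] z 18.5 20.4 size (121, 13) ang 43.6 px [500, 371] 484
xy [538.9 -76.3] z 105.7 106.8 size (3, 1) ang 56.7 px [474, 402] 21
xy [661.9 100.4] z 10.4 13.8 size (24, 4) ang 1.1 px [630, 407] 170
xy [622.3 -54.1] z 19.4 20.5 size (137, 14) ang 24.6 px [448, 435] 382
t 25.1 tcp [ 547.3 -122.4   38.1] yaw 179.0 w 42.1 g 63 f [ 1.  -0.4  0.1]
turn z 0.000 rad, then tool shift cm -0.37 -0.06 3.01
```

Request:
arm_command:
  targets: "-1 -0.5 0 1.9 0 0 0;-1 0 0 1 0 0 0;-1 0 0 0 0 0 0;0.4 0 0 0 0 0 0;0.4 0 0 0 0 0 0;0.4 0 0 0 0 0 0;0.4 0 0 -3 0 0 0;0.4 0 0 -4 0 0 0"

```text
time: 25.73
eef_pos: [0.5487, -0.1222, 0.0757]
tcp_rot: [0.009, 1.0, 0.0, -0.004]
contact_force: [1.0, -0.5, -0.3]
gripper_width: 0.0599
grasp_force: 0.0
```

Request:
arm_command:
  targets: "0.4 0 0 -2 0 0 -0.017;0.4 1.5 -3.34 -1 0 0 0;0.4 1.5 -3.34 -1 0 0 0;0.4 1.5 -3.34 -1 0 0 0;0.4 1.5 -3.34 -1 0 0 0;0.4 1.5 -3.34 -1 0 0 0;0.4 0 0 0 0 0 0;0.4 0 0 0 0 0 0"

```text
time: 26.4
eef_pos: [0.4757, -0.291, 0.1489]
tcp_rot: [0.002, 1.0, -0.0, 0.001]
contact_force: [0.8, 0.2, -0.2]
gripper_width: 0.0598
grasp_force: 0.0
```

```bash
python3 - <<'E'
from h import *
st(); p=arm.read_camera("wrist"); save(p,"rack"); np.savez("rack.npz",**p); P=cloud(p)
for k in("bay1","rack"):
    print(k,[(np.round(d["centre"]).tolist(),np.round(at_z(p,*d["centre"],.01 if k!="rack" else 0)[:2]*1000,1).tolist(),round(d["conf"],2)) for d in arm.pinpoint(p,k)])
T=arm.read_camera("top");show(tiles(T,YEL));show(tiles(T,LIL));st()
# rack top strips z 30..40
m=np.uint8(255*((P[...,2]>.028)&(P[...,2]<.042)&(P[...,0]>.47)&(P[...,0]<.62)&(P[...,1]<-.18)&(P[...,1]>-.4)))
n,l,s_,_=cv2.connectedComponentsWithStats(m)
for i in range(1,n):
    if s_[i,4]>100: 
        Q=P[l==i]; print(s_[i],np.round(np.percentile(Q,[1,50,99],axis=0)*1000,1).tolist(),cv2.minAreaRect((Q[:,:2]*1000).astype(np.float32)))
E
```

```text
t 26.4 tcp [ 475.7 -291.   148.9] yaw 179.7 w 59.8 g 0 f [ 0.8  0.2 -0.2]
bay1 [([376.0, 274.0], [525.2, -240.0], 0.86), ([260.0, 281.0], [531.4, -344.8], 0.83), ([316.0, 278.0], [528.5, -293.8], 0.67)]
rack [([317.0, 250.0], [506.1, -293.3], 0.67)]
xy [839.8  26.7] z 18.3 19.8 size (86, 6) ang -88.6 px [291, 125] 62
xy [647.7 -12.6] z 18.2 21.0 size (72, 44) ang -3.3 px [313, 196] 695
xy [636.5 120.3] z 18.2 20.8 size (71, 44) ang 1.3 px [248, 198] 691
xy [ 576.  -113.1] z 18.0 20.9 size (197, 49) ang -9.4 px [368, 202] 237
xy [555.6  -8.5] z 18.1 20.7 size (72, 44) ang -4.5 px [307, 239] 748
xy [548.3 118.4] z 18.0 20.8 size (71, 44) ang 1.7 px [245, 240] 744
xy [ 514.4 -106.9] z 18.4 21.0 size (157, 43) ang -12.6 px [366, 244] 488
xy [472.8 240.5] z 19.9 22.5 size (72, 45) ang 2.5 px [178, 273] 792
xy [461.  321.6] z 20.0 22.5 size (72, 45) ang 7.9 px [138, 276] 793
xy [428.   22.1] z 14.2 16.9 size (70, 41) ang 75.7 px [281, 305] 719
t 26.6 tcp [ 476.6 -288.4  147.5] yaw 180.0 w 59.7 g 0 f [ 0.2 -0.5  0.7]
[403 251  18  59 841] [[497.4, -221.7, 29.1], [517.3, -214.6, 35.8], [543.4, -207.4, 37.4]] ((521.4065551757812, -213.9922332763672), (50.56203842163086, 13.74320125579834), 3.7818758487701416)
[ 256  255  129   83 4660] [[501.6, -343.7, 28.8], [543.9, -291.5, 35.8], [572.7, -238.3, 37.3]] ((536.5035400390625, -292.6300048828125), (71.97411346435547, 114.34765625), 3.5439605712890625)
[215 263  23  46 681] [[507.3, -376.1, 29.2], [522.9, -369.0, 35.8], [542.5, -362.0, 37.3]] ((524.6646728515625, -369.12322998046875), (39.439613342285156, 13.884038925170898), 2.988959789276123)
```

View pics/rack.png

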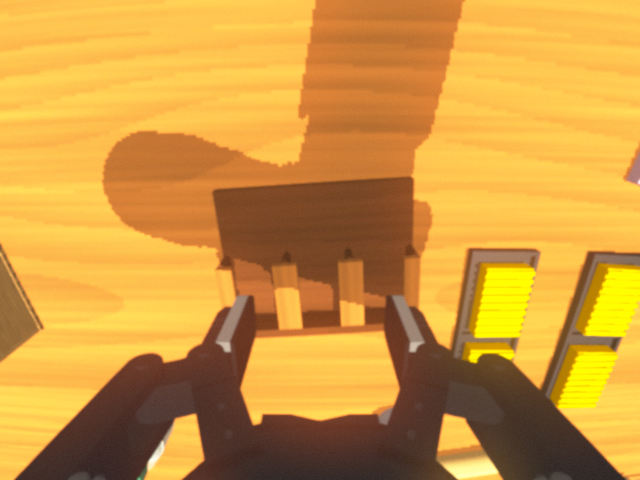

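The rack has its noses at (226,260), (287,254), (348,249) and (411,246), and its sill front edge runs (214,190)–(412,178), so it is turned a few degrees. I'll compute its pose.

```bash
python3 - <<'E'
from h import *
p=dict(np.load("rack.npz")); P=cloud(p)
hsv=cv2.cvtColor(p["image"],cv2.COLOR_RGB2HSV)
for c,r in[(226,260),(287,254),(348,249),(411,246),(226,264),(287,258),(348,254),(411,250)]:
    print((c,r),np.round(at_z(p,c,r,.036)*1000,1),np.round(P[r,c]*1000,1))
a=at_z(p,216,191,.01);b=at_z(p,411,179,.01); print(a*1000,b*1000,np.linalg.norm(a-b)*1000,"ang",np.degrees(np.arctan2(*(b-a)[:2])))
# base plane: 5<z<15 dark pixels rect
Q=P[(P[...,2]>.006)&(P[...,2]<.014)&(P[...,0]>.4)&(P[...,0]<.52)&(P[...,1]<-.18)&(P[...,1]>-.4)&(hsv[...,2]<140)]
print(len(Q),np.median(Q[:,2]),cv2.minAreaRect((Q[:,:2]*1000).astype(np.float32)))
# divider strips: centre lines via fit, z>33
for lo,hi in((-.385,-.35),(-.34,-.30),(-.29,-.245),(-.23,-.20)):
    m=(P[...,2]>.033)&(P[...,2]<.042)&(P[...,0]>.512)&(P[...,0]<.538)&(P[...,1]>lo)&(P[...,1]<hi); Q=P[m]*1000
    xs=np.arange(512,538,3); e=[(x,np.percentile(q,2),np.percentile(q,98)) for x in xs if len(q:=Q[(abs(Q[:,0]-x)<1.5),1])>8]
    e=np.array(e)
    if len(e)>2: print("slopes deg",np.degrees(np.arctan([np.polyfit(e[:,0],e[:,i],1)[0] for i in(1,2)])),"mid",e[:,1:].mean(0),e[:,1:].mean(), "x",e[:,0].mean())
E
```

```text
(226, 260) [ 499.8 -366.4   36. ] [ 507.4 -371.7   18.2]
(287, 254) [ 494.8 -316.7   36. ] [ 502.9 -318.8   16. ]
(348, 249) [ 490.7 -268.    36. ] [ 499.3 -266.1   14.1]
(411, 246) [ 488.4 -217.7   36. ] [ 496.2 -211.9   15.7]
(226, 264) [ 503.4 -366.8   36. ] [ 509.1 -370.7   22.9]
(287, 258) [ 498.3 -316.8   36. ] [ 504.1 -318.3   22.2]
(348, 254) [ 495.  -267.9   36. ] [ 499.5 -266.9   25. ]
(411, 250) [ 491.9 -217.4   36. ] [ 497.6 -213.3   21.5]
[ 448.5276797 -376.7630947   10.       ] [ 439.36602883 -215.08139222   10.        ] 161.94106570630657 ang -3.2431819782697833
15070 0.009809779307993274 ((483.4825744628906, -294.3805847167969), (81.09591674804688, 166.1236572265625), 3.412094831466675)
slopes deg [2.93509477 2.98164317] mid [-375.46513485 -362.62127297] -369.0432039090743 x 524.0
slopes deg [3.43957516 3.58085284] mid [-328.47892674 -309.21744564] -318.8481861867747 x 524.0
slopes deg [3.39856067 4.44717296] mid [-274.35586414 -255.2422736 ] -264.7990688718573 x 524.0
slopes deg [4.55158415 2.17818317] mid [-220.27425737 -208.49748588] -214.38587162383067 x 524.0
```

Rack pose: mouth line centre (503.4,-292.8), yaw +3.3°, bays ±54 mm. Next I fetch tile C, gripping 24 mm toward its near end.

Request:
arm_command:
  targets: "0.4 0 0 0 0 0 -0.03;0.4 0.07 3.8 0.36 0 0 0;0.4 0.07 3.8 0.36 0 0 0;0.4 0.07 3.8 0.36 0 0 0;0.4 0.07 3.8 0.36 0 0 0;0.4 0.07 3.8 0.36 0 0 0;0.4 0.07 3.8 0.36 0 0 0;0.4 0.07 3.8 0.36 0 0 0"

```text
time: 27.27
eef_pos: [0.4633, -0.0208, 0.1224]
tcp_rot: [-0.015, 1.0, 0.0, -0.0]
contact_force: [1.9, -0.9, -0.3]
gripper_width: 0.0597
grasp_force: 0.0
```

Request:
arm_command:
  targets: "0.4 0.07 3.8 0.36 0 0 0;0.4 0.07 3.8 0.36 0 0 0;0.4 0.07 3.8 0.36 0 0 0;0.4 0.07 3.8 0.36 0 0 0;0.4 0.07 3.8 0.36 0 0 0;0.4 0.07 3.8 0.36 0 0 0;0.4 0.07 3.8 0.36 0 0 0;0.4 0 0 0 0 0 0"

```text
time: 27.93
eef_pos: [0.4503, 0.2483, 0.0964]
tcp_rot: [-0.018, 1.0, 0.0, 0.0]
contact_force: [-0.1, -0.9, -0.0]
gripper_width: 0.0596
grasp_force: 0.0
```

Request:
arm_command:
  targets: "0.4 0 0 0 0 0 0"

```text
time: 28.02
eef_pos: [0.4502, 0.2446, 0.0966]
tcp_rot: [-0.017, 1.0, -0.0, -0.001]
contact_force: [-0.0, -0.5, -0.3]
gripper_width: 0.0598
grasp_force: 0.0
```

```bash
python3 - <<'E'
from h import *
s=st(); p=arm.read_camera("wrist"); L=tiles(p,YEL); show(L); s=st()
A=min(L,key=lambda t:np.hypot(*(t["c"]*1000-[473,242]))); a=np.radians(A["ang"])
tool(s,[*(A["c"]*1000-24*np.array([np.cos(a),np.sin(a)])),10,180+A["ang"]])
E
```

```text
t 28.0 tcp [450.2 244.6  96.6] yaw 181.9 w 59.8 g 0 f [-0.  -0.5 -0.3]
xy [462.5 315.2] z 21.0 22.4 size (73, 61) ang 7.9 px [398, 213] 5835
xy [473.3 242.2] z 21.1 22.4 size (73, 44) ang 1.5 px [282, 226] 5076
xy [554.7  -5.2] z 19.0 20.3 size (73, 45) ang -5.8 px [0, 311] 3009
xy [490.3 142.1] z 19.1 20.6 size (145, 54) ang -29.3 px [122, 312] 2288
xy [549.2  62.9] z 19.3 20.5 size (322, 50) ang -43.4 px [8, 396] 2042
xy [558.3 172.1] z 19.6 20.6 size (265, 43) ang -26.0 px [154, 413] 1910
t 28.1 tcp [450.3 243.3  96.9] yaw 181.8 w 59.7 g 0 f [ 0.2 -0.4  0.2]
turn z 0.006 rad, then tool shift cm 0.11 -0.16 8.69
```

Request:
arm_command:
  targets: "0.4 0.1 -0.15 2.5 0 0 0;0.4 0 0 3.5 0 0 0;0.4 0 0 2 0 0 0;0.4 0 0 0.7 0 0 0;-1 0 0 0 0 0 0;-1 0 0 0 0 0 0;-1 0 0 0 0 0 0;-1 0 0 0 0 0 0"
  newtons: 70

```text
time: 28.73
eef_pos: [0.4512, 0.2413, 0.0119]
tcp_rot: [-0.014, 1.0, 0.001, 0.001]
contact_force: [-0.9, 0.7, 0.2]
gripper_width: 0.0415
grasp_force: 72.4
```

Request:
arm_command:
  targets: "-1 0 0 0 0 0 0;-1 0 0 -1.5 0 0 0;-1 0 0 -3.5 0 0 0;-1 0 0 -3.7 0 0 -0.026;-1 0.46 -4.02 0 0 0 0;-1 0.46 -4.02 0 0 0 0;-1 0.46 -4.02 0 0 0 0;-1 0.46 -4.02 0 0 0 0"

```text
time: 29.4
eef_pos: [0.4405, 0.0778, 0.0983]
tcp_rot: [-0.028, 1.0, 0.0, 0.001]
contact_force: [0.8, -0.8, -0.5]
gripper_width: 0.0421
grasp_force: 72.5
```

Request:
arm_command:
  targets: "-1 0.46 -4.02 0 0 0 0;-1 0.46 -4.02 0 0 0 0;-1 0.46 -4.02 0 0 0 0;-1 0.46 -4.02 0 0 0 0;-1 0.46 -4.02 0 0 0 0;-1 0.46 -4.02 0 0 0 0;-1 0.46 -4.02 0 0 0 0;-1 0.46 -4.02 0 0 0 0"

```text
time: 30.07
eef_pos: [0.4214, -0.2461, 0.0983]
tcp_rot: [-0.027, 1.0, -0.0, 0.001]
contact_force: [1.6, -0.1, -0.6]
gripper_width: 0.042
grasp_force: 72.5
```

Request:
arm_command:
  targets: "-1 0 0 3 0 0 0;-1 0 0 3 0 0 0;-1 0 0 0 0 0 0;-1 0 0 0 0 0 0"

```text
time: 30.4
eef_pos: [0.4206, -0.244, 0.0371]
tcp_rot: [-0.027, 1.0, 0.0, -0.002]
contact_force: [-0.2, -0.3, 0.4]
gripper_width: 0.0415
grasp_force: 72.5
```

```bash
cat >> h.py <<'E'
O=np.array([503.4,-292.8]); RA=3.3
EX=np.array([np.cos(np.radians(RA)),np.sin(np.radians(RA))]); EY=np.array([-EX[1],EX[0]])
def rk(xy): d=np.asarray(xy)[:2]-O; return np.round([d@EX,d@EY],1)
def held(col,name=None):
    s=st(); p=arm.read_camera("wrist"); s2=st(); tc=(s["eef_pos"]+s2["eef_pos"])*500
    for t in tiles(p,col): print("rack uv",rk(t["c"]*1000),"zt",round(t["zt"]*1000,1),t["size"],"ang-rack",round(t["ang"]-RA,1),t["n"])
    print("tcp uv",rk(tc))
    for k in("bay1","rack"): print(k,[rk(at_z(p,*d["centre"],.01 if k!="rack" else 0)*1000).tolist() for d in arm.pinpoint(p,k)])
    if name: save(p,name)
    return p
E
python3 - <<'E'
from h import *
p=held(YEL,"ins1"); np.savez("ins1.npz",**p)
E
```

```text
t 30.4 tcp [ 420.6 -244.    37.1] yaw 183.1 w 41.5 g 72 f [-0.2 -0.3  0.4]
t 30.4 tcp [ 422.2 -244.2   38.6] yaw 183.2 w 41.9 g 72 f [ 0.7 -0.1  0.1]
rack uv [-57.1  54.4] zt 48.7 (72, 44) ang-rack 0.0 11564
rack uv [-10.4 215.5] zt 20.1 (251, 36) ang-rack 41.9 1608
rack uv [ 15.6 -19.3] zt 36.6 (25, 2) ang-rack 1.6 82
rack uv [ -5.1 121.6] zt 20.6 (185, 20) ang-rack 26.0 723
tcp uv [-79.1  53.3]
bay1 [[26.6, 53.1]]
rack []
```

View pics/ins1.png

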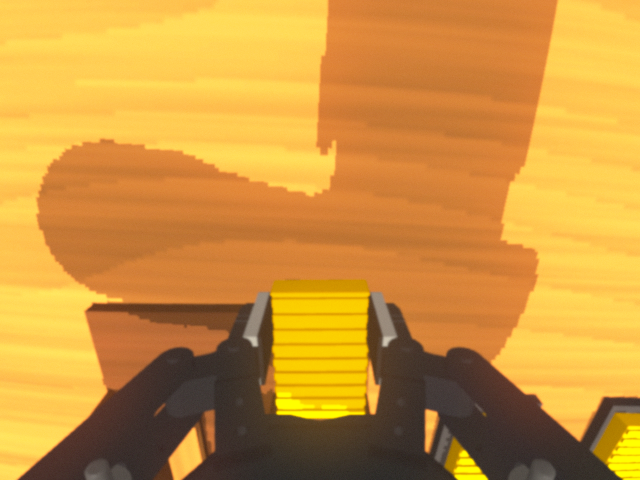

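The tile is held in line with the bay (v=54.4 mm, angle 0.0°), seen at (320,345). I'll lower it to sill height and slide in.

Request:
arm_command:
  targets: "-1 0 -0.04 1.5 0 0 0;-1 0 0 0.5 0 0 0;-1 0 0 0 0 0 0;-1 -1 0 0 0 0 0;-1 -0.7 0 0 0 0 0;-1 -0.7 0 0 0 0 0;-1 0 0 0 0 0 0"

```text
time: 31.13
eef_pos: [0.4479, -0.2433, 0.018]
tcp_rot: [-0.028, 1.0, -0.0, 0.001]
contact_force: [0.9, -0.5, 0.0]
gripper_width: 0.0417
grasp_force: 72.5
```

Request:
arm_command:
  targets: "-1 -0.5 0 0 0 0 0;-1 -0.5 0 0 0 0 0;-1 -0.5 0 0 0 0 0;-1 -0.5 0 0 0 0 0;-1 0 0 0 0 0 0"

```text
time: 31.55
eef_pos: [0.4667, -0.2421, 0.0174]
tcp_rot: [-0.028, 1.0, -0.0, 0.0]
contact_force: [0.2, 1.0, -1.2]
gripper_width: 0.042
grasp_force: 72.5
```

```bash
python3 - <<'E'
from h import *
held(YEL)
E
```

```text
t 31.6 tcp [ 466.7 -242.1   17.4] yaw 183.2 w 42.0 g 73 f [ 0.2  1.  -1.2]
t 31.6 tcp [ 466.1 -242.    17.3] yaw 183.2 w 42.1 g 73 f [ 0.5  0.8 -0.5]
rack uv [-10.6  53.5] zt 29.1 (73, 44) ang-rack 0.5 11198
rack uv [ -0.4 152.2] zt 20.3 (121, 16) ang-rack 47.4 875
rack uv [ 16.7 -76.1] zt 36.5 (33, 9) ang-rack -1.8 356
rack uv [ 88.1 257.6] zt 19.3 (28, 10) ang-rack 10.9 435
rack uv [ 48.5 -22.2] zt 36.5 (21, 9) ang-rack 0.2 212
rack uv [ 35.9 123.2] zt 20.3 (126, 11) ang-rack 26.0 290
tcp uv [-34.   52.8]
bay1 [[22.6, -55.4]]
rack [[0.6, -0.6]]
```

Request:
arm_command:
  targets: "-1 -0.7 0 0.1 0 0 0;-1 0 0 0 0 0 0;0.3 0 0 0 0 0 0;0.3 0 0 0 0 0 0;0.3 0 0 -2 0 0 0;0.3 0 0 -3 0 0 0;-1 2 0 0 0 0 0;-1 2 0 0 0 0 0"

```text
time: 32.37
eef_pos: [0.4341, -0.2442, 0.0682]
tcp_rot: [-0.028, 1.0, -0.001, 0.002]
contact_force: [-1.5, -0.1, -0.9]
gripper_width: 0.0324
grasp_force: 0.0
```

Request:
arm_command:
  targets: "-1 0 0 0 0 0 0;-1 0 0 3 0 0 0;-1 0 0 2 0 0 0;-1 0 0 0 0 0 0;-1 -0.7 0 0 0 0 0;-1 -0.7 0 0 0 0 0;-1 -0.7 0 0 0 0 0;-1 -0.7 0 0 0 0 0"

```text
time: 33.03
eef_pos: [0.4625, -0.2425, 0.0176]
tcp_rot: [-0.028, 1.0, -0.0, 0.001]
contact_force: [-1.3, -0.3, -0.1]
gripper_width: 0.0003
grasp_force: 0.2
```

Request:
arm_command:
  targets: "-1 -0.4 0 0 0 0 0;-1 -0.3 0 0 0 0 0;-1 0 0 0 0 0 0"

```text
time: 33.28
eef_pos: [0.4685, -0.2419, 0.0166]
tcp_rot: [-0.028, 1.0, -0.0, 0.0]
contact_force: [0.6, -0.3, -0.3]
gripper_width: 0.0002
grasp_force: 0.0
```

```bash
python3 - <<'E'
from h import *
held(YEL)
E
```

```text
t 33.3 tcp [ 468.5 -241.9   16.6] yaw 183.2 w 0.2 g 0 f [ 0.6 -0.3 -0.3]
t 33.3 tcp [ 468.  -241.9   16.5] yaw 183.2 w -0.2 g 0 f [-0.   0.5  0.2]
rack uv [-29.2  37.1] zt 25.8 (30, 4) ang-rack -16.1 114
rack uv [-29.5  71. ] zt 25.9 (30, 5) ang-rack 9.8 138
rack uv [  5.2 146.6] zt 20.2 (130, 29) ang-rack 49.0 2104
rack uv [-22.8  53.4] zt 61.8 (7, 6) ang-rack 0.2 66
rack uv [ 19.3 -75.9] zt 36.5 (37, 8) ang-rack 1.8 518
rack uv [ 87.9 259.2] zt 18.9 (26, 10) ang-rack 2.8 385
tcp uv [-32.2  52.8]
bay1 [[23.7, -54.0], [24.9, -0.0]]
rack [[-0.3, -1.0]]
```

```bash
python3 - <<'E'
from h import *
p=arm.read_camera("wrist"); save(p,"push1",(180,200,460,410),2.5)
E
```

```text
(no output)
```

View pics/push1.png

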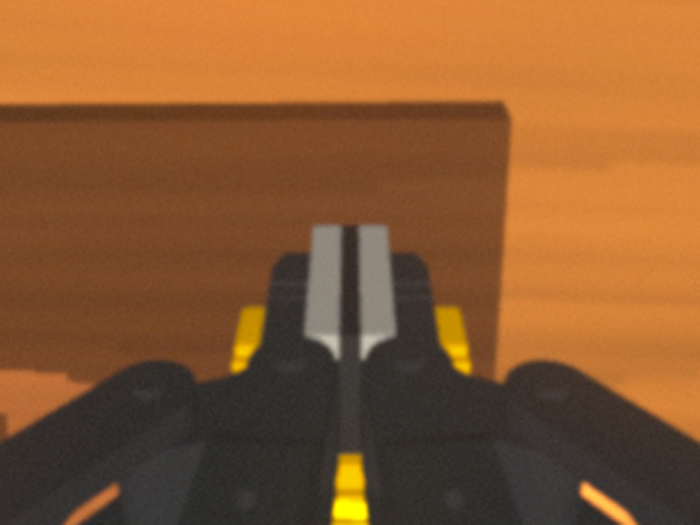

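The closed fingers are behind the tile, whose end shows on both sides at crop (250,310) and (450,310). I'll keep pushing in small steps and watch the force.

Request:
arm_command:
  targets: "-1 -0.3 0 0 0 0 0;-1 -0.3 0 0 0 0 0;-1 -0.2 0 0 0 0 0;-1 0 0 0 0 0 0"

```text
time: 33.82
eef_pos: [0.4761, -0.2415, 0.0164]
tcp_rot: [-0.028, 1.0, -0.0, 0.0]
contact_force: [0.1, -0.2, -0.9]
gripper_width: 0.0001
grasp_force: 0.0
```

```bash
python3 - <<'E'
from h import *
s=st(); print(rk(s["eef_pos"]*1000)); p=arm.read_camera("wrist"); st()
hsv=cv2.cvtColor(p["image"],cv2.COLOR_RGB2HSV); m=cv2.inRange(hsv,np.array(YEL[0]),np.array(YEL[1])); m[:, :270]=0; m[:,380:]=0; m[:300]=0;m[350:]=0
for sl in((270,300),(350,375)):
    c=[ (x,np.nonzero(m[:,x])[0].min()) for x in range(*sl) if m[:,x].any()]
    print([rk(at_z(p,x,r,.026)*1000).tolist() for x,r in c[::4]])
E
```

```text
t 33.8 tcp [ 476.1 -241.5   16.4] yaw 183.2 w 0.1 g 0 f [ 0.1 -0.2 -0.9]
[-24.3  52.8]
t 33.9 tcp [ 475.9 -241.5   16.4] yaw 183.1 w -0.1 g 0 f [0.6 1.3 0.3]
[[-10.6, 31.8], [-21.4, 34.2], [-22.5, 36.0], [-21.9, 37.8]]
[[-21.8, 68.8], [-21.8, 70.6], [-21.3, 72.5], [-13.8, 74.6]]
```

Request:
arm_command:
  targets: "-1 -0.2 0 0 0 0 0;-1 0 0 0 0 0 0;-1 -0.1 0 0 0 0 0;-1 0 0 0 0 0 0"

```text
time: 34.2
eef_pos: [0.477, -0.2414, 0.0161]
tcp_rot: [-0.027, 1.0, 0.0, -0.002]
contact_force: [-4.5, -1.4, 3.6]
gripper_width: 0.0005
grasp_force: 2.4
```

Request:
arm_command:
  targets: "-1 -0.1 0 0 0 0 0;-1 0 0 0 0 0 0"

```text
time: 34.37
eef_pos: [0.4771, -0.2414, 0.0161]
tcp_rot: [-0.027, 1.0, 0.0, -0.002]
contact_force: [-8.5, -0.9, 4.9]
gripper_width: 0.0001
grasp_force: 3.6
```

Request:
arm_command:
  targets: "-1 -0.1 0 0 0 0 0;-1 0 0 0 0 0 0"

```text
time: 34.53
eef_pos: [0.4771, -0.2413, 0.0159]
tcp_rot: [-0.027, 1.0, 0.0, -0.003]
contact_force: [-9.4, -0.3, 6.4]
gripper_width: -0.0
grasp_force: 4.7
```

Contact with the back stop: force climbs while the pose stays. I'll retreat and go over the lilac tile.

Request:
arm_command:
  targets: "0.4 3 0 0 0 0 0;0.4 0 0 -4 0 0 0;0.4 0 0 -4.1 0 0 0;0.4 0.17 4.07 0 0 0 0;0.4 0.17 4.07 0 0 0 0;0.4 0.17 4.07 0 0 0 0;0.4 0.17 4.07 0 0 0 0;0.4 0.17 4.07 0 0 0 0"

```text
time: 35.2
eef_pos: [0.431, -0.0383, 0.0978]
tcp_rot: [-0.027, 1.0, 0.0, 0.001]
contact_force: [2.4, -0.5, 0.0]
gripper_width: 0.0596
grasp_force: 0.0
```

Request:
arm_command:
  targets: "0.4 0.17 4.07 0 0 0 0;0.4 0 0 0 0 0 -0.114;0.4 0 0 0 0 0 -0.114;0.4 0 0 0 0 0 -0.114;0.4 0 0 0 0 0 -0.114;0.4 0 0 0 0 0 -0.114;0.4 0 0 0 0 0 -0.114;0.4 0 0 0 0 0 -0.114"

```text
time: 35.87
eef_pos: [0.4275, 0.0008, 0.0976]
tcp_rot: [-0.416, 0.909, 0.0, 0.001]
contact_force: [0.4, -1.4, -0.6]
gripper_width: 0.0602
grasp_force: 0.0
```

Request:
arm_command:
  targets: "0.4 0 0 0 0 0 -0.114;0.4 0 0 0 0 0 -0.114;0.4 0 0 0 0 0 -0.114;0.4 0 0 0 0 0 -0.12;0.4 0 0 0 0 0 0;0.4 0 0 0 0 0 0"

```text
time: 36.37
eef_pos: [0.4273, 0.0006, 0.0975]
tcp_rot: [-0.61, 0.793, -0.0, 0.0]
contact_force: [-0.1, -0.0, 1.0]
gripper_width: 0.0597
grasp_force: 0.0
```

```bash
python3 - <<'E'
from h import *
s=st(); p=arm.read_camera("wrist"); L=tiles(p,LIL); show(L); s=st(); save(p,"lil")
A=max(L,key=lambda t:t["n"]); a=np.radians(A["ang"]); a=a if a>0 else a+np.pi
tool(s,[*(A["c"]*1000-24*np.array([np.cos(a),np.sin(a)])),A["zt"]*1000-12.3,180+np.degrees(a)])
T=arm.read_camera("top"); 
for t in tiles(T,YEL): print(rk(t["c"]*1000),np.round(t["c"]*1000,1),round(t["zt"]*1000,1),t["size"],t["ang"])
E
```

```text
t 36.4 tcp [427.3   0.6  97.5] yaw 255.1 w 59.7 g 0 f [-0.1 -0.   1. ]
t 36.4 tcp [427.3   0.6  97.5] yaw 255.1 w 59.9 g 0 f [-0.3 -0.3 -0.9]Traceback (most recent call last):
  File "<stdin>", line 3, in <module>
ValueError: max() iterable argument is empty
```

View pics/lil.png

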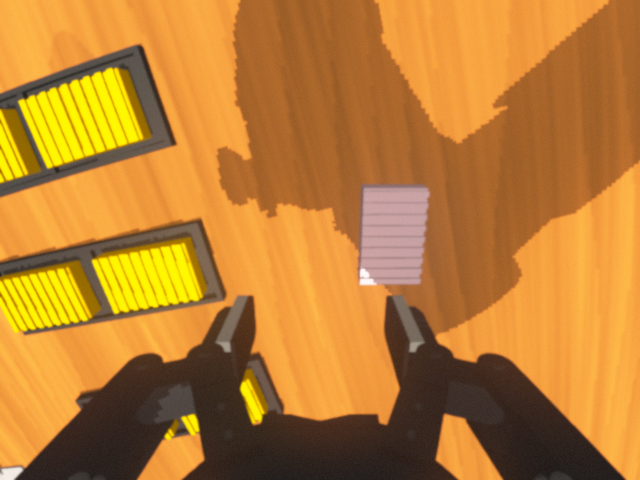

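The lilac tile, at (393,235), has been knocked aside and lies in shadow. I'll locate it by height.

```bash
cat >> h.py <<'E'
def lilac_h(p,box):
    P=cloud(p); m=np.zeros(p["depth"].shape,bool); a,b,c,d=box; m[b:d,a:c]=1
    Q=P[m&(P[...,2]>.008)&(P[...,2]<.024)]; (c_,(w,h),g)=cv2.minAreaRect((Q[:,:2]*1000).astype(np.float32))
    if w<h: g+=90
    return np.array(c_),(round(w),round(h)),g%180,np.percentile(Q[:,2],90)*1000
E
python3 - <<'E'
from h import *
p=arm.read_camera("wrist"); c,sz,g,z=lilac_h(p,(335,165,450,300)); print(c,sz,g,z); s=st()
a=np.radians(g); tool(s,[*(c-24*np.array([np.cos(a),np.sin(a)])),z-12.3,180+g])
T=arm.read_camera("top"); 
for t in tiles(T,YEL): print(rk(t["c"]*1000),np.round(t["c"]*1000,1),round(t["zt"]*1000,1),t["size"],t["ang"])
E
```

```text
[377.38259888   9.39131165] (73, 44) 75.2074203491211 16.250921957397598
t 36.5 tcp [427.2   0.5  97.5] yaw 255.2 w 59.4 g 0 f [-0.1  0.1 -0.1]
turn z -0.001 rad, then tool shift cm 2.82 5.04 9.35
[278.1 177.9] [770.8 -99.1] 27.5 (101, 5) -81.8
[159.7 271.3] [647.2 -12.7] 20.8 (73, 44) -3.9
[156.5 404.7] [636.3 120.3] 20.8 (72, 44) 1.3
[146.5 159.4] [ 640.5 -125.2] 21.1 (72, 44) -2.3
[ 33.5 392.6] [514.3 101.1] 20.8 (152, 55) 20.9
[ 59.1 166.8] [ 552.8 -122.9] 20.9 (72, 44) -0.9
[23.1 52.5] [ 523.4 -239.1] 27.0 (71, 44) 4.7
[-17.2 546.6] [454.8 251.9] 22.8 (203, 50) 71.9
```

Tile C is home (u≈24, v≈53). Now picking up the lilac tile.

Request:
arm_command:
  targets: "0.4 1.41 2.52 0 0 0 0;0.4 1.41 2.52 0 0 0 0;0.4 0 0 3 0 0 0;0.4 0 0 3.5 0 0 0;0.4 0 0 2 0 0 0;0.4 0 0 0.8 0 0 0;-1 0 0 0 0 0 0;-1 0 0 0 0 0 0"

```text
time: 37.18
eef_pos: [0.371, -0.0143, 0.0045]
tcp_rot: [-0.611, 0.792, 0.0, -0.001]
contact_force: [-0.1, -0.2, -0.5]
gripper_width: 0.0418
grasp_force: 70.8
```

Request:
arm_command:
  targets: "-1 0 0 0 0 0 0;-1 0 0 0 0 0 0;-1 0 0 0 0 0 0;-1 0 0 -2 0 0 0;-1 0 0 -3.5 0 0 0;-1 0 0 -3.8 0 0 0.114;-1 0 0 0 0 0 0.114;-1 0 0 0 0 0 0.114"

```text
time: 37.85
eef_pos: [0.3731, -0.0134, 0.1001]
tcp_rot: [-0.465, 0.885, -0.0, 0.003]
contact_force: [-1.1, 0.1, -1.8]
gripper_width: 0.042
grasp_force: 71.4
```

Request:
arm_command:
  targets: "-1 0 0 0 0 0 0.114;-1 0 0 0 0 0 0.114;-1 0 0 0 0 0 0.114;-1 0 0 0 0 0 0.114;-1 0 0 0 0 0 0.114;-1 0 0 0 0 0 0.114;-1 0 0 0 0 0 0.114;-1 0 0 0 0 0 0.114"

```text
time: 38.52
eef_pos: [0.3712, -0.014, 0.0978]
tcp_rot: [-0.027, 1.0, 0.0, 0.0]
contact_force: [0.3, -0.2, -0.5]
gripper_width: 0.0421
grasp_force: 71.3
```

Request:
arm_command:
  targets: "-1 -0.46 -3.58 0 0 0 0;-1 -0.46 -3.58 0 0 0 0;-1 -0.46 -3.58 0 0 0 0;-1 -0.46 -3.58 0 0 0 0;-1 -0.46 -3.58 0 0 0 0;-1 -0.46 -3.58 0 0 0 0;-1 -0.46 -3.58 0 0 0 0;-1 -0.46 -3.58 0 0 0 0"

```text
time: 39.18
eef_pos: [0.4253, -0.2997, 0.0977]
tcp_rot: [-0.03, 1.0, -0.0, 0.0]
contact_force: [0.2, 0.7, -0.6]
gripper_width: 0.0421
grasp_force: 71.4
```

Request:
arm_command:
  targets: "-1 0 0 3 0 0 0;-1 0 0 3 0 0 0;-1 0 0 0 0 0 0;-1 0 0 0 0 0 0"

```text
time: 39.52
eef_pos: [0.4241, -0.2975, 0.0368]
tcp_rot: [-0.03, 1.0, 0.0, -0.002]
contact_force: [0.3, -0.4, 0.7]
gripper_width: 0.0422
grasp_force: 71.5
```

```bash
python3 - <<'E'
from h import *
p=held(YEL,"lil2"); P=cloud(p); z=arm.observe()["eef_pos"][2]
m=np.zeros(P.shape[:2],bool); m[240:415,270:370]=1
Q=P[m&(abs(P[...,2]-z-.011)<.004)]; c,(w,h),g=cv2.minAreaRect((Q[:,:2]*1000).astype(np.float32)); print("lilac uv",rk(c),w,h,g,np.percentile(Q[:,2],90))
E
```

```text
t 39.5 tcp [ 424.1 -297.5   36.8] yaw 183.5 w 42.2 g 71 f [ 0.3 -0.4  0.7]
t 39.6 tcp [ 425.6 -298.    38.5] yaw 183.5 w 41.8 g 71 f [-0.3  0.2 -0. ]
rack uv [-48.8  24.8] zt 26.4 (98, 4) ang-rack 10.0 82
rack uv [-31.5  52.5] zt 27.0 (143, 13) ang-rack 19.3 517
rack uv [-21.2 126.1] zt 20.3 (191, 20) ang-rack 47.5 877
tcp uv [-78.7  -0.4]
bay1 []
rack []
lilac uv [-57.2   0.6] 68.24537658691406 44.15385437011719 3.1881113052368164 0.049089374327592236
```

View pics/lil2.png

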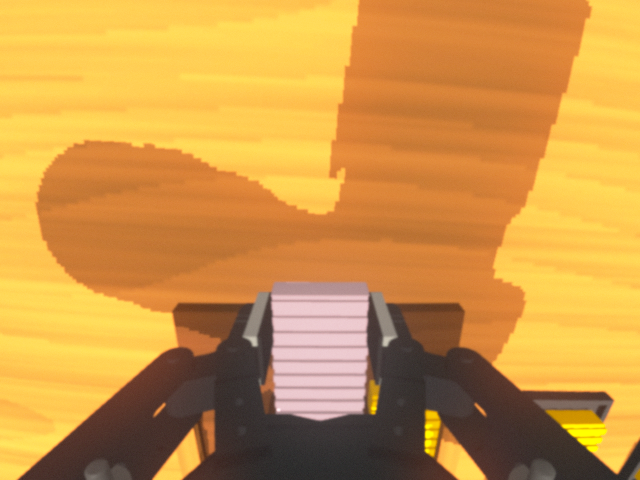

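The lilac tile is held in line with the middle bay (v=0.6 mm). I'll repeat the insertion that worked.

Request:
arm_command:
  targets: "-1 0 -0.05 1.5 0 0 0;-1 0 0 0.5 0 0 0;-1 0 0 0 0 0 0;-1 -1 0 0 0 0 0;-1 -0.7 0 0 0 0 0;-1 -0.7 0 0 0 0 0;-1 0 0 0 0 0 0"

```text
time: 40.25
eef_pos: [0.4515, -0.297, 0.018]
tcp_rot: [-0.031, 1.0, -0.001, 0.001]
contact_force: [0.2, 0.1, -1.2]
gripper_width: 0.042
grasp_force: 71.5
```

Request:
arm_command:
  targets: "-1 -0.5 0 0 0 0 0;-1 -0.5 0 0 0 0 0;-1 -0.5 0 0 0 0 0;-1 -0.5 0 0 0 0 0;-1 0 0 0 0 0 0"

```text
time: 40.67
eef_pos: [0.4704, -0.2957, 0.0174]
tcp_rot: [-0.031, 1.0, -0.0, 0.0]
contact_force: [0.6, -0.2, -0.4]
gripper_width: 0.042
grasp_force: 71.5
```

Request:
arm_command:
  targets: "-1 -0.7 0 0.1 0 0 0;-1 0 0 0 0 0 0;0.3 0 0 0 0 0 0;0.3 0 0 0 0 0 0;0.3 0 0 -2 0 0 0;0.3 0 0 -3 0 0 0;-1 2 0 0 0 0 0;-1 2 0 0 0 0 0"

```text
time: 41.33
eef_pos: [0.4376, -0.2981, 0.0683]
tcp_rot: [-0.031, 1.0, -0.001, 0.002]
contact_force: [-0.5, 0.6, 0.0]
gripper_width: 0.0325
grasp_force: 0.0
```

Request:
arm_command:
  targets: "-1 0 0 0 0 0 0;-1 0 0 3 0 0 0;-1 0 0 2 0 0 0;-1 0 0 0 0 0 0;-1 -0.7 0 0 0 0 0;-1 -0.7 0 0 0 0 0;-1 -0.7 0 0 0 0 0;-1 -0.7 0 0 0 0 0"

```text
time: 42.0
eef_pos: [0.4661, -0.2962, 0.0177]
tcp_rot: [-0.031, 1.0, -0.001, 0.001]
contact_force: [-0.9, 0.3, -0.1]
gripper_width: 0.0002
grasp_force: 0.3
```

Request:
arm_command:
  targets: "-1 -0.4 0 0 0 0 0;-1 -0.4 0 0 0 0 0;-1 -0.4 0 0 0 0 0;-1 -0.3 0 0 0 0 0;-1 0 0 0 0 0 0"

```text
time: 42.42
eef_pos: [0.4799, -0.295, 0.0164]
tcp_rot: [-0.031, 1.0, -0.0, 0.0]
contact_force: [-0.3, 0.4, -0.1]
gripper_width: 0.0001
grasp_force: 0.0
```

Request:
arm_command:
  targets: "-1 -0.2 0 0 0 0 0;-1 0 0 0 0 0 0;-1 -0.1 0 0 0 0 0;-1 0 0 0 0 0 0"

```text
time: 42.75
eef_pos: [0.4803, -0.2948, 0.0161]
tcp_rot: [-0.03, 1.0, 0.0, -0.002]
contact_force: [-5.6, -0.3, 3.2]
gripper_width: -0.0005
grasp_force: 2.8
```

```bash
python3 - <<'E'
from h import *
s=st(); print(rk(s["eef_pos"]*1000))
E
```

```text
t 42.8 tcp [ 480.3 -294.8   16.1] yaw 183.5 w -0.5 g 3 f [-5.6 -0.3  3.2]
[-23.1  -0.6]
```

The lilac tile is against the back stop. The last tile is D's bottom one.

Request:
arm_command:
  targets: "0.4 3 0 0 0 0 0;0.4 0 0 -4 0 0 0;0.4 0 0 -4.1 0 0 0;0.4 -0.17 4.1 0 0 0 0;0.4 -0.17 4.1 0 0 0 0;0.4 -0.17 4.1 0 0 0 0;0.4 -0.17 4.1 0 0 0 0;0.4 -0.17 4.1 0 0 0 0"

```text
time: 43.42
eef_pos: [0.4484, -0.0897, 0.0978]
tcp_rot: [-0.03, 1.0, 0.0, 0.001]
contact_force: [1.6, 0.4, -0.1]
gripper_width: 0.0596
grasp_force: 0.0
```

Request:
arm_command:
  targets: "0.4 -0.17 4.1 0 0 0 0;0.4 -0.17 4.1 0 0 0 0;0.4 -0.17 4.1 0 0 0 0;0.4 -0.17 4.1 0 0 0 0;0.4 -0.17 4.1 0 0 0 0;0.4 -0.17 4.1 0 0 0 0;0.4 -0.17 4.1 0 0 0 0;0.4 -0.17 4.1 0 0 0 0"

```text
time: 44.08
eef_pos: [0.4417, 0.2393, 0.0978]
tcp_rot: [-0.031, 1.0, 0.001, 0.001]
contact_force: [0.9, 0.3, 0.8]
gripper_width: 0.0598
grasp_force: 0.0
```

Request:
arm_command:
  targets: "0.4 -0.17 4.1 0 0 0 0;0.4 -0.17 4.1 0 0 0 0;0.4 0 0 0 0 0 -0.08;0.4 0 0 0 0 0 0;0.4 0 0 0 0 0 0"

```text
time: 44.5
eef_pos: [0.4402, 0.319, 0.0972]
tcp_rot: [-0.07, 0.998, 0.0, -0.0]
contact_force: [-0.2, -0.2, 0.7]
gripper_width: 0.0598
grasp_force: 0.0
```

```bash
python3 - <<'E'
from h import *
s=st(); p=arm.read_camera("wrist"); L=tiles(p,YEL); show(L); s=st()
A=min(L,key=lambda t:np.hypot(*(t["c"]*1000-[461,324]))); a=np.radians(A["ang"])
tool(s,[*(A["c"]*1000-24*np.array([np.cos(a),np.sin(a)])),10,180+A["ang"]])
T=arm.read_camera("top"); 
for c in(LIL,YEL):
  for t in tiles(T,c): print(rk(t["c"]*1000),np.round(t["c"]*1000,1),round(t["zt"]*1000,1),t["size"],t["ang"])
E
```

```text
t 44.5 tcp [440.2 319.   97.2] yaw 188.0 w 59.8 g 0 f [-0.2 -0.2  0.7]
xy [461.5 323.8] z 21.1 22.3 size (73, 44) ang 7.6 px [290, 225] 5481
xy [547.3 120. ] z 19.2 20.4 size (72, 47) ang 0.8 px [21, 291] 4238
xy [542.1 170.6] z 19.3 20.5 size (272, 37) ang -38.0 px [40, 380] 1575
t 44.5 tcp [440.3 318.4  97.3] yaw 187.9 w 59.9 g 0 f [ 0.2 -0.1 -0.5]
turn z 0.006 rad, then tool shift cm 0.22 0.25 8.73
[159.5 271.4] [647.1 -12.7] 20.7 (72, 44) -3.6
[156.5 404.7] [636.3 120.3] 20.7 (71, 45) 1.4
[146.2 159.5] [ 640.2 -125.2] 20.8 (72, 44) -2.1
[ 68.1 280.9] [555.2  -8.5] 20.7 (72, 44) -4.4
[ 68.7 408. ] [548.5 118.5] 20.6 (72, 44) 1.6
[ 58.9 166.8] [ 552.6 -122.8] 20.7 (71, 44) -0.6
[23.3 51.6] [ 523.7 -239.9] 26.8 (71, 44) 4.4
[ 15.2 599.1] [484.1 306.2] 22.4 (87, 28) 73.9
```

Request:
arm_command:
  targets: "0.4 0.22 0.25 2.5 0 0 0;0.4 0 0 3.5 0 0 0;0.4 0 0 2 0 0 0;0.4 0 0 0.7 0 0 0;-1 0 0 0 0 0 0;-1 0 0 0 0 0 0;-1 0 0 0 0 0 0;-1 0 0 0 0 0 0"

```text
time: 45.27
eef_pos: [0.4387, 0.3217, 0.012]
tcp_rot: [-0.07, 0.998, 0.001, 0.001]
contact_force: [-0.7, -0.1, -1.1]
gripper_width: 0.0419
grasp_force: 72.5
```

Request:
arm_command:
  targets: "-1 0 0 0 0 0 0;-1 0 0 -1.5 0 0 0;-1 0 0 -3.5 0 0 0;-1 0 0 -3.7 0 0 0.08;-1 0.29 -3.94 0 0 0 0;-1 0.29 -3.94 0 0 0 0;-1 0.29 -3.94 0 0 0 0;-1 0.29 -3.94 0 0 0 0"

```text
time: 45.93
eef_pos: [0.4356, 0.1617, 0.0982]
tcp_rot: [-0.031, 1.0, 0.001, 0.001]
contact_force: [-0.0, -0.3, -0.0]
gripper_width: 0.042
grasp_force: 72.6
```

Request:
arm_command:
  targets: "-1 0.29 -3.94 0 0 0 0;-1 0.29 -3.94 0 0 0 0;-1 0.29 -3.94 0 0 0 0;-1 0.29 -3.94 0 0 0 0;-1 0.29 -3.94 0 0 0 0;-1 0.29 -3.94 0 0 0 0;-1 0.29 -3.94 0 0 0 0;-1 0.29 -3.94 0 0 0 0"

```text
time: 46.6
eef_pos: [0.4317, -0.1549, 0.0983]
tcp_rot: [-0.031, 1.0, -0.0, 0.001]
contact_force: [1.5, 0.4, -0.6]
gripper_width: 0.042
grasp_force: 72.6
```

Request:
arm_command:
  targets: "-1 0.29 -3.94 0 0 0 0;-1 0.29 -3.94 0 0 0 0;-1 0.29 -3.94 0 0 0 0;-1 0.29 -3.94 0 0 0 0;-1 0.29 -3.94 0 0 0 0;-1 0 0 3 0 0 0;-1 0 0 3 0 0 0;-1 0 0 0 0 0 0"

```text
time: 47.27
eef_pos: [0.4255, -0.349, 0.0322]
tcp_rot: [-0.029, 1.0, 0.003, -0.004]
contact_force: [-2.0, 1.1, -1.7]
gripper_width: 0.0419
grasp_force: 72.5
```

Request:
arm_command:
  targets: "-1 0 0 0 0 0 0"

```text
time: 47.35
eef_pos: [0.4282, -0.3503, 0.0369]
tcp_rot: [-0.03, 1.0, 0.001, -0.002]
contact_force: [-0.0, 0.3, -0.1]
gripper_width: 0.0418
grasp_force: 72.5
```

```bash
python3 - <<'E'
from h import *
held(YEL)
E
```

```text
t 47.4 tcp [ 428.2 -350.3   36.9] yaw 183.5 w 41.8 g 73 f [-0.   0.3 -0.1]
t 47.4 tcp [ 429.7 -350.9   38.6] yaw 183.5 w 42.0 g 73 f [ 0.6 -0.5  0.1]
rack uv [-55.6 -52.5] zt 48.4 (71, 44) ang-rack -0.3 11349
rack uv [-89.8   5.9] zt 105.1 (2, 1) ang-rack 56.8 11
rack uv [-11.8 109.7] zt 20.2 (250, 41) ang-rack 41.9 2263
rack uv [-11.6  17.9] zt 37.2 (122, 9) ang-rack 20.3 84
tcp uv [-77.6 -53.4]
bay1 [[23.4, -54.5]]
rack []
```

Request:
arm_command:
  targets: "-1 0 -0.15 1.5 0 0 0;-1 0 0 0.5 0 0 0;-1 0 0 0 0 0 0;-1 -1 0 0 0 0 0;-1 -0.7 0 0 0 0 0;-1 -0.7 0 0 0 0 0;-1 0 0 0 0 0 0"

```text
time: 48.08
eef_pos: [0.4555, -0.3508, 0.018]
tcp_rot: [-0.031, 1.0, -0.001, 0.001]
contact_force: [-0.0, -0.6, -0.6]
gripper_width: 0.0421
grasp_force: 72.6
```

Request:
arm_command:
  targets: "-1 -0.5 0 0 0 0 0;-1 -0.5 0 0 0 0 0;-1 -0.5 0 0 0 0 0;-1 -0.4 0 0 0 0 0;-1 0 0 0 0 0 0"

```text
time: 48.5
eef_pos: [0.4732, -0.3495, 0.0174]
tcp_rot: [-0.031, 1.0, -0.0, 0.0]
contact_force: [-0.4, 0.6, -0.6]
gripper_width: 0.0419
grasp_force: 72.6
```

Request:
arm_command:
  targets: "-1 -0.6 0 0.1 0 0 0;-1 0 0 0 0 0 0;0.3 0 0 0 0 0 0;0.3 0 0 0 0 0 0;0.3 0 0 -2 0 0 0;0.3 0 0 -3 0 0 0;-1 2 0 0 0 0 0;-1 2 0 0 0 0 0"

```text
time: 49.17
eef_pos: [0.4397, -0.3522, 0.0684]
tcp_rot: [-0.031, 1.0, -0.001, 0.002]
contact_force: [-0.4, 0.3, -1.4]
gripper_width: 0.0323
grasp_force: 0.0
```

Request:
arm_command:
  targets: "-1 0 0 0 0 0 0;-1 0 0 3 0 0 0;-1 0 0 2 0 0 0;-1 0 0 0 0 0 0;-1 -0.7 0 0 0 0 0;-1 -0.7 0 0 0 0 0;-1 -0.7 0 0 0 0 0;-1 -0.7 0 0 0 0 0"

```text
time: 49.83
eef_pos: [0.4682, -0.3502, 0.0178]
tcp_rot: [-0.031, 1.0, -0.001, 0.001]
contact_force: [-0.5, -0.5, 0.5]
gripper_width: -0.0001
grasp_force: 0.3
```

Request:
arm_command:
  targets: "-1 -0.4 0 0 0 0 0;-1 -0.4 0 0 0 0 0;-1 -0.4 0 0 0 0 0;-1 -0.3 0 0 0 0 0;-1 0 0 0 0 0 0"

```text
time: 50.25
eef_pos: [0.4819, -0.3489, 0.0164]
tcp_rot: [-0.031, 1.0, -0.0, 0.0]
contact_force: [0.4, 0.1, 0.1]
gripper_width: 0.0001
grasp_force: 0.0
```

Request:
arm_command:
  targets: "-1 -0.2 0 0 0 0 0;-1 0 0 0 0 0 0;-1 -0.1 0 0 0 0 0;-1 0 0 0 0 0 0"

```text
time: 50.58
eef_pos: [0.4836, -0.3488, 0.0163]
tcp_rot: [-0.03, 1.0, 0.0, -0.001]
contact_force: [-3.1, -0.1, 1.8]
gripper_width: -0.0002
grasp_force: 1.2
```

```bash
python3 - <<'E'
from h import *
s=st(); print(rk(s["eef_pos"]*1000))
E
```

```text
t 50.6 tcp [ 483.6 -348.8   16.3] yaw 183.5 w -0.2 g 1 f [-3.1 -0.1  1.8]
[-23.  -54.7]
```

Contact again at u=-23.0. One more small push, then I retreat clear and check everything.

Request:
arm_command:
  targets: "-1 -0.1 0 0 0 0 0;-1 0 0 0 0 0 0;-1 3 0 0 0 0 0;-1 2 0 -3 0 0 0;-1 0 0 -4 0 0 0;-1 3 0 -4 0 0 0;-1 0 1 -4 0 0 0"

```text
time: 51.17
eef_pos: [0.4069, -0.3436, 0.1605]
tcp_rot: [-0.029, 1.0, 0.001, -0.001]
contact_force: [2.1, 0.3, -1.3]
gripper_width: 0.0001
grasp_force: 0.0
```

Request:
arm_command:
  targets: "-1 0 1 -2 0 0 0;-1 0 2 -1 0 0 0;-1 0 2 0 0 0 0;-1 0 0 0 0 0 0;-1 0 0 0 0 0 0;-1 0 0 0 0 0 0"

```text
time: 51.67
eef_pos: [0.4069, -0.2935, 0.1896]
tcp_rot: [-0.031, 1.0, -0.0, 0.0]
contact_force: [0.5, -0.0, 0.5]
gripper_width: 0.0001
grasp_force: 0.0
```

```bash
python3 - <<'E'
from h import *
st(); p=arm.read_camera("wrist"); save(p,"fin_w"); T=arm.read_camera("top"); save(T,"fin_t"); st()
for q,n in((p,"w"),(T,"t")):
  print(n)
  for c in(LIL,YEL):
    for t in tiles(q,c): print(rk(t["c"]*1000),np.round(t["c"]*1000,1),round(t["zt"]*1000,1),t["size"],t["ang"])
E
```

```text
t 51.7 tcp [ 406.9 -293.5  189.6] yaw 183.5 w 0.1 g 0 f [ 0.5 -0.   0.5]
t 51.8 tcp [ 406.8 -293.8  189.3] yaw 183.5 w 0.2 g 0 f [ 0.1 -0.1 -0.1]
w
[-28.2 -48. ] [ 478.1 -342.3] 26.7 (174, 46) -8.0
[-27.5  47.5] [ 473.2 -247. ] 26.7 (173, 43) 19.4
[-15.1 131.5] [ 480.8 -162.4] 20.5 (248, 68) 31.2
[ 68.2 282. ] [555.2  -7.3] 20.4 (72, 46) -3.9
[ 84.3 386.9] [565.3  98.3] 19.7 (39, 11) 16.7
[156.1 406. ] [635.8 121.5] 20.3 (73, 47) 1.0
[ 38.9 172.3] [ 532.3 -118.5] 20.5 (372, 51) 48.0
t
[353.7 299.4] [839.3  26.5] 20.7 (89, 6) 90.0
[159.6 271.5] [647.1 -12.5] 20.7 (73, 44) -3.3
[156.8 404.8] [636.7 120.3] 20.5 (72, 44) 1.8
[146.1 159.4] [ 640.  -125.3] 20.7 (72, 44) -2.2
[ 68.2 280.9] [555.3  -8.4] 20.7 (72, 44) -4.4
[ 68.6 408.1] [548.4 118.5] 20.6 (72, 44) 1.1
[ 12.6 178.7] [ 505.7 -113.6] 20.9 (167, 54) -10.5
```

View pics/fin_w.png

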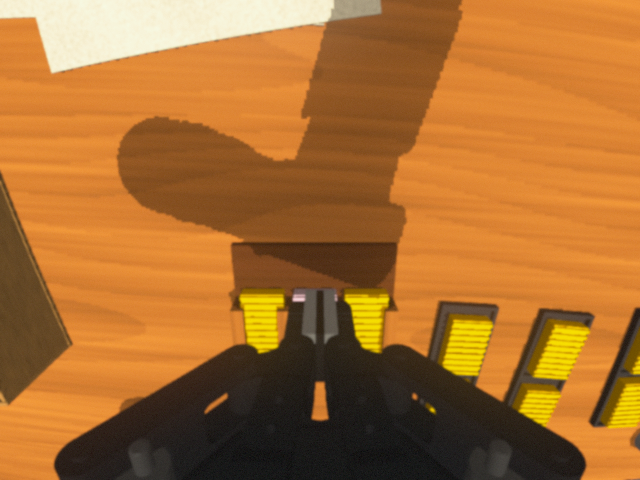

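View pics/fin_t.png

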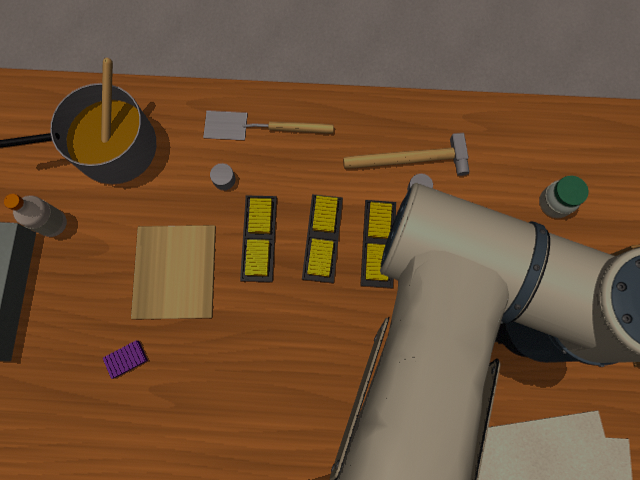

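The wrist view shows the three bays filled: yellow ends at (262,290) and (366,290), lilac at (315,296), all lined up at the same depth. The top view shows six yellow tiles flat in the trays, an empty board, and the hammer, weights and purple tile where they were. Handing in.

```bash
python3 -c "
from station import arm
print(arm.finish_job())"
```

```text
the job is handed in; nothing more can be done
None
```

I handed the job in at about 52 s, with no verdict returned: six yellow tiles are dealt two per tray, with the first round finished before the second, and the lilac tile and the two left-over yellow tiles are pushed up against the back stop in the rack.

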